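# Tare the scale, pack the slide boxes and pin the specimen chest shut

### The arm

A 6-joint arm with a two-finger parallel gripper is mounted at the origin on a cart in front of the work surface, level with it; the furniture and walls round the work are solid. World frame = base frame: x ahead of the robot, y to its left, z up, the work surface at z = 0. Lengths are in m, angles in rad, forces in N, time in s.
With the tool pointing down it reaches from about 0.375 to 0.975 m from the base axis. Payload 3.8 kg.
Tool frame: the origin (TCP) lies midway between the tips of the shut fingers; the grasp point (between the pads) lies 19 mm behind it; z points along the fingers, y is the line along which they close (so a half turn about z gives the same grasp; the last joint's range is limited). The gripper opens to 88 mm and grips with 3 to 60 N. Pads are 18 mm wide; open, the fingers measure 123 mm over their backs; the gripper's body (75 mm by 187 mm) begins 45 mm behind the grasp point.
Start: joints at [1.255, 0.264, 1.604, -0, 1.274, -0.037], TCP at [0.186, 0.649, 0.239] pointing down, gripper open.
Joint ranges: [-2.63, 2.63], [-0.94, 2.18], [0.31, 2.57], [-1.31, 4.45], [0, 2.66], [-2.55, 2.55]. Speed limits (rad/s): [2.57, 2.57, 3.14, 3.14, 3.14, 3.14].

### API

Orientations are given as a 3x3 rotation matrix whose columns are the frame's x, y, z axes.
In Python, from plant import manip, read_camera gives the robot as it stands. The module is installed in compiled form; this text tells all that it offers.
- The arm moves only by the tool drive_tool, never from a script. Its argument "commands" is a list that holds one entry, the list of rows, each a list of 4 numbers: the shift along the world's x, y, z in m, then the turn about the world's z in rad. In form: [[[tx, ty, tz, roll], ...]]. A call has 1 to 5 rows; each row is the pose to reach, as a shift and turn from the pose commanded when the call began; what a row does not reach only later rows make up. A row lasts 1/8 s, in which the tool goes at most 62.5 mm and 10.7 degrees, less where a joint would pass 70% of its speed; a pose out of reach is approached as far as the arm can. A call with a gripper value outside its range is refused whole. "fingers" is the opening, from 0 (shut) to 1 (fully open), set as the call begins (left out, the last holds). The fingers move at their own pace and stop on an object; "squeeze" is the grip in N (left out, the last holds). Time passes only in rows, so rows that repeat a pose let the fingers close. It gives the time, the measured TCP pose, the force, the opening and the grip force at its end, in the units of the state.
- manip.read_state(): the state, without advancing time (a new reading comes with each control period).
- read_camera(name): name is "side" or "top"; returns a dict with "image" (400x640x3 uint8, red, green, blue), "depth" (400x640 float32, m along the optical axis (not along the pixel's ray), 0 where there is no reading), "camera_matrix" (3x3 intrinsics, pixels), "world_to_cam" (4x4, takes a point from world to camera coordinates). Camera axes: x right, y down, z forward; pixel columns grow to the right and rows downward; lengths in m; the calibration is good to about 2 mm. A picture is of the moment at which its call begins.
- manip.close_job(): hands the job in; it is judged then, once.
The state is a dict: "clock": time; "joint_positions": joint angles; "dq": joint speeds; "effort": joint torques, N m; "ee_pos": TCP position; "ee_rot": TCP orientation; "contact_force": force on the tool from outside, world axes, zero at the start; "moment": the same for the moment, N m; "width": finger opening in m; "grip_force": force on a finger pad.
Only numpy, scipy, OpenCV 4.12 (cv2) and the standard library are available. Lean on these libraries where they do the work, as an engineer would, in place of code of your own. Each camera call takes 0.05 s, during which the arm holds its last target. There are 200 camera calls.

### The job

The empty specimen chest stands open on the dial scale: first turn the black tare knob until the red zero mark of the dial lies right under the tip of the pointer (within half a division), and let go of it. Then lay every lilac slide box that is on the bench flat inside the chest, side by side, without turning the knob again. Finally close the lid, swing the hasp down over its staple and push the red-handled locking pin right through the loop of the staple so that its point sticks out well on the far side; leave the glassware and the pen alone.

Things in the scene. Friction and masses are not known exactly. Their poses are not given: they have to be found in the camera images.
- scale: grey spring scale on the bench, fixed, about 140 x 455 mm: a low base with a steel platform (top 52 mm above the bench) and, joined to the platform's +y end, a grey dial head 112 x 114 mm, 52 mm high. Origin on the bench under the middle of the platform and chest; x points from the front (hasp) side to the back (lid hinge) side, y to the dial, z up. The dial axis is at x -35, y +227 mm
- knob_grip (a point): point on the axis of the black ribbed tare knob, a round upright knob 32 mm across whose grip reaches from 60.5 to 84.5 mm above the bench; this point is at 74 mm. The white dial card, 93 mm across, lies under it at 54 to 56 mm and turns with it; the grey head below is at 52 mm. The knob turns stiffly (0.04 N m) and stays where it is left
- tare_knob (a joint): angle of knob and card, rad, growing clockwise seen from above; range -2.9 to 1.2. At the start the zero mark lies anticlockwise of the pointer, by less than half a turn
- zero_mark (a point): the red zero mark on the dial card, 40 mm from the dial axis, 58.5 mm above the bench; the card carries 50 divisions (100 g, 0.126 rad each)
- pointer_tip (a point): tip of the black pointer, 40 mm from the dial axis, 58.5 mm above the bench. The pointer is turned by the platform, clockwise as the load grows (1.26 rad per kg), and swings while anything leans on chest or platform; nothing can be gripped there. The scale is tared when zero mark and pointer tip coincide
- chest: open aluminium specimen chest, outside 114 (x) x 312 (y) x 50 mm, walls 6 mm, inside 102 x 300 mm and 44 mm deep, held by its weight on the sprung platform (it sinks 0.3 mm per newton, at most 7 mm). Origin at the centre of its underside, about 52 mm above the bench; inner floor at z 6 mm; axes as those of the scale
- lid (a joint): angle of the chest's lid about its hinge along the chest's y at the back upper edge (chest frame x +57, z 50): 0 closed, growing as it opens, 2.0 leaning fully back. The lid is a plate 114 x 312 x 12 mm, 0.3 kg; a stiff hinge holds it above about 0.8 rad, below that it sinks shut by itself
- lid_edge (a point): middle of the lid's free edge, 114 mm from the hinge, at mid thickness
- hasp (a joint): angle of the hasp about its hinge along y on the lid's free edge: 0 hangs straight down in front of the chest with the staple through its slot (only with the lid shut), 1.57 sticks straight forward, 3.14 would be straight up; it stays where it is put (0.025 N m). The hasp is a steel strap 44 mm wide, 51 mm long, 3 mm thick, with a slot 26 x 32 mm. With the lid shut its hinge lies at chest frame x -63, z 56
- hasp_tip (a point): middle of the hasp's free end, 47.5 mm from its hinge
- staple (a point): middle of the staple's loop, in front of the closed hasp: a bridge of flat steel on the chest's front, 20 mm wide along y, whose opening runs along y and is 16 mm high and, between closed hasp and bridge, 22 mm deep. Chest frame x -75.5, z 26, so about 78 mm above the bench; axes as those of the chest. The staple reaches 32.5 mm out from the chest's front
- pin: L-shaped locking pin, 30 g, lying flat on the bench, the same thickness (10 mm) all over: a round steel shaft 10 mm in diameter along the pin's own +y, 80 mm long, its last 14 mm tapered, and at its root a 10 mm square bar along the pin's own -x, 67 mm long, with a red grip. Origin at the underside of the corner, 5 mm below the shaft's axis; z up
- pin_tip (a point): point of the pin's shaft, at pin frame y +80, z 5 mm
- pin_mid (a point): middle of the pin's shaft, at pin frame y +40, z 5 mm
- pin_grip (a point): middle of the pin's red square grip, at pin frame x -42, z 5 mm; pinch it across y
- box_1: closed lilac and white slide box, 58 (x) x 84 (y) x 30 mm, about 140 g; origin at the centre of its underside. Two or three of box_1 to box_3 are there, the rest are absent
- box_2: closed lilac and white slide box, 58 (x) x 84 (y) x 30 mm, about 140 g; origin at the centre of its underside. Two or three of box_1 to box_3 are there, the rest are absent
- box_3: closed lilac and white slide box, 58 (x) x 84 (y) x 30 mm, about 140 g; origin at the centre of its underside. Two or three of box_1 to box_3 are there, the rest are absent
- flask: conical glass flask, 65 mm wide, 98 mm high, stands behind the dial; to be left alone; origin at the centre of its underside
- beaker: glass beaker, 70 mm wide, 91 mm high, right at the back; to be left alone; origin at the centre of its underside
- marker: black-capped felt pen 135 mm long, lies to the right of the chest; to be left alone; origin at the centre of its underside
There are look-alikes about, which are no part of the job. Leave any yellow look-alike of the box_1 alone. Leave any pink look-alike of the box_2 alone.

How it is judged:
By the outcome, as a careful person would: the job done as asked, in the order asked, and still so for the second after the job is handed in, with the robot touching nothing.
Of box_1, box_2, box_3 only 2 to 3 are there at a start; the rules pass over those that are not, and their reading is None.
At some moment in a run one of box_1, box_2, box_3, pin may be knocked a few centimetres aside while the robot is not near it.
Once in a run the grip may slacken for a moment while it holds something.
It also fails if it takes over 208 s, if anything falls off the work surface, if the arm or the gripper's body presses on something with over 40 N, if the wrist force passes 120 N, or if a joint passes its speed limit or range.

## Working session

There is one attempt and no reset: what is moved stays moved. The work goes in short steps, Python scripts to look and compute and a tool call to move; the robot and the scene stay as the last step left them, time stands still between calls to the robot, and variables do not carry over. Pictures are saved under pics/ and viewed, at most 14 in all, crops included, and the job is handed in when it is done.

Besides the shell and the picture viewer there is one more tool, called after "Emit:" in YAML: its name, and indented under it one key for each argument. drive_tool: Moves the arm, as the interface text tells. Its arguments: {"type":"object","properties":{"commands":{"type":"array"},"fingers":{"type":"number"},"squeeze":{"type":"number"}},"required":["commands"]}

```bash
mkdir -p pics; ls; cat > h.py <<'E'
import numpy as np, cv2
from plant import manip, read_camera
def cam(n): return read_camera(n)
def save(c,name,crop=None,scale=1):
    im=c["image"][:,:,::-1]
    if crop: x0,y0,x1,y1=crop; im=im[y0:y1,x0:x1]
    im=cv2.resize(im,None,fx=scale,fy=scale,interpolation=cv2.INTER_CUBIC)
    cv2.imwrite("pics/"+name+".png",im)
def ray(c,u,v,z):
    K=c["camera_matrix"];T=c["world_to_cam"];R=T[:3,:3];t=T[:3,3]
    o=-R.T@t; d=R.T@np.linalg.inv(K)@np.array([u,v,1.0])
    return o+d*(z-o[2])/d[2]
def pt(c,u,v):
    K=c["camera_matrix"];T=c["world_to_cam"];d=c["depth"][int(v),int(u)]
    p=np.linalg.inv(K)@np.array([u,v,1.0])*d
    return T[:3,:3].T@(p-T[:3,3])
def proj(c,p):
    T=c["world_to_cam"];q=T[:3,:3]@np.asarray(p)+T[:3,3];q=c["camera_matrix"]@q
    return q[:2]/q[2]
def cloud(c):
    K=c["camera_matrix"];T=c["world_to_cam"];d=c["depth"]
    v,u=np.mgrid[0:400,0:640]
    p=np.stack([u*d,v*d,d],-1)@np.linalg.inv(K).T
    w=(p-T[:3,3])@T[:3,:3]
    w[d==0]=np.nan
    return w
def st():
    s=manip.read_state();print({k:np.round(s[k],4).tolist() for k in("clock","ee_pos","contact_force","width","grip_force","joint_positions")});return s
E
python3 - <<'E'
from h import *
for n in("top","side"):
    c=cam(n);save(c,n+"0");print(n,c["camera_matrix"].tolist(),np.round(c["world_to_cam"],4).tolist())
st()
E
```

```text
pics
top [[429.8181644823488, 0.0, 320.37226826622543], [0.0, 429.8181644823488, 199.97479914263698], [0.0, 0.0, 1.0]] [[0.0169, -0.9998, 0.0138, 0.0665], [-0.9893, -0.0188, -0.1445, 0.5334], [0.1447, -0.0113, -0.9894, 1.3306], [0.0, 0.0, 0.0, 1.0]]
side [[409.9930361592336, 0.0, 326.315758278135], [0.0, 409.9930361592336, 199.25452444005523], [0.0, 0.0, 1.0]] [[0.4844, -0.8748, 0.0116, -0.1545], [-0.7531, -0.4237, -0.5033, 0.4608], [0.4452, 0.2351, -0.864, 0.8888], [0.0, 0.0, 0.0, 1.0]]
{'clock': 0.1, 'ee_pos': [0.1856, 0.6483, 0.2375], 'contact_force': [-0.0749, 1.0558, -0.3655], 'width': 0.0882, 'grip_force': 0.0, 'joint_positions': [1.2551, 0.2647, 1.6052, -0.0, 1.2737, -0.0369]}
```

View pics/top0.png

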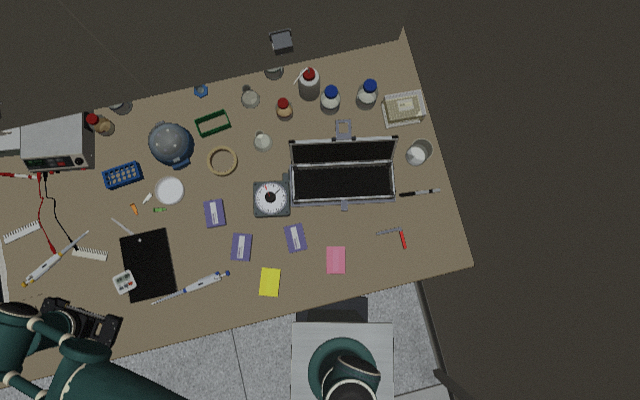

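View pics/side0.png

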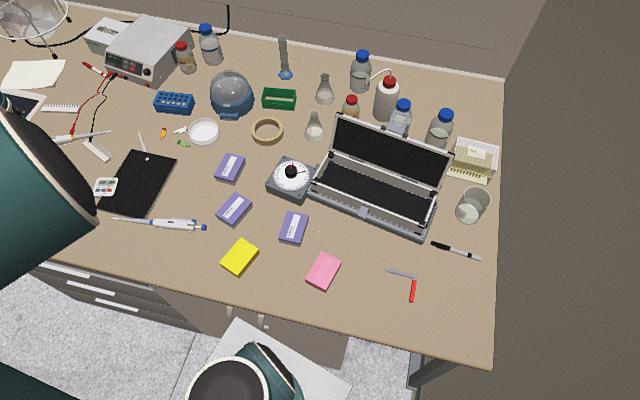

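The top view shows three lilac boxes at (215,213), (241,247) and (294,237). The decoys are yellow (270,281) and pink (335,260), the dial is at (270,198), the chest at (343,175) and the pin at (395,237). The lid leans back with the hasp at (344,128).

```bash
cat >> h.py <<'E'
def comps(m,amin=20):
    n,l,s,c=cv2.connectedComponentsWithStats(m.astype(np.uint8))
    return [(l==i) for i in range(1,n) if s[i,4]>=amin]
def boxes(c,zt=0.03):
    hsv=cv2.cvtColor(c["image"],cv2.COLOR_RGB2HSV)
    m=cv2.inRange(hsv,(112,45,60),(140,255,255))
    m=cv2.morphologyEx(m,cv2.MORPH_CLOSE,np.ones((5,5)))
    W=cloud(c);out=[]
    for b in comps(m,60):
        b=b&(W[...,2]>zt-0.008)
        v,u=np.nonzero(b)
        if len(u)<60: continue
        p=np.array([ray(c,a,d,zt)[:2] for a,d in zip(u,v)])
        (x,y),(w,h),a=cv2.minAreaRect((p*1000).astype(np.float32))
        if w>h: w,h,a=h,w,a+90   # a: direction of short side from x
        a=(a+90)%180-90
        out.append((round(x),round(y),round(w),round(h),round(a,1),len(u),round(float(np.nanmedian(W[b][:,2]))*1000)))
    return out
E
python3 - <<'E'
from h import *
t=cam("top");s=cam("side")
print("boxes top",boxes(t));print("side",boxes(s))
for c,n in((t,"top"),(s,"side")):
    hsv=cv2.cvtColor(c["image"],cv2.COLOR_RGB2HSV)
    red=cv2.inRange(hsv,(0,130,80),(8,255,255))|cv2.inRange(hsv,(172,130,80),(180,255,255))
    for b in comps(red,2):
        v,u=np.nonzero(b); print(n,"red",u.mean().round(1),v.mean().round(1),len(u),ray(c,u.mean(),v.mean(),0.0585).round(3),ray(c,u.mean(),v.mean(),0.01).round(3))
W=cloud(t)
# chest: rim heights
for z in (0.10,):
    m=(abs(W[...,2]-z)<0.006); m[:130]=0; m[:, :270]=0;m[:,420:]=0;m[230:]=0
    v,u=np.nonzero(m);print(len(u),u.min(),u.max(),v.min(),v.max())
    p=W[m][:,:2]*1000; print(cv2.minAreaRect(p.astype(np.float32)))
for (u,v) in [(344,128),(343,140),(343,150),(343,165),(343,180),(343,195),(343,200),(344,206),(270,198),(388,232),(403,240)]: print(u,v,pt(t,u,v).round(3))
im=t["image"]
a=cv2.resize(im[170:225,245:300][:,:,::-1],None,fx=7,fy=7,interpolation=cv2.INTER_CUBIC)
b=cv2.resize(im[110:220,280:400][:,:,::-1],(420,385),interpolation=cv2.INTER_CUBIC)
cv2.imwrite("pics/dial0.png",np.hstack([a,b]))
E
```

```text
boxes top [(926, -83, 39, 40, 1.3, 120, 139), (902, 47, 38, 40, 1.3, 123, 134), (486, 414, 59, 85, -78.5, 357, 30), (412, 154, 58, 84, -75.5, 354, 30), (381, 324, 59, 83, 85.6, 368, 30)]
side [(485, 410, 62, 89, -78.5, 419, 29), (380, 321, 61, 87, 86.1, 494, 29), (411, 151, 60, 87, -75.3, 498, 29)]
top red 308.8 73.3 83 [0.948 0.121 0.058] [0.97  0.122 0.01 ]
top red 282.4 102.4 83 [0.846 0.205 0.058] [0.865 0.209 0.01 ]
top red 91.1 118.0 87 [0.781 0.815 0.058] [0.797 0.841 0.01 ]
top red 60.8 163.5 13 [0.63  0.896 0.058] [0.64  0.925 0.01 ]
top red 82.5 168.5 8 [0.615 0.826 0.058] [0.625 0.853 0.01 ]
top red 51.0 172.0 9 [0.602 0.923 0.058] [0.612 0.954 0.01 ]
top red 6.8 174.0 35 [0.593 1.06  0.058] [0.602 1.095 0.01 ]
top red 38.2 176.1 30 [0.588 0.962 0.058] [0.597 0.993 0.01 ]
top red 29.0 176.5 6 [0.586 0.99  0.058] [0.595 1.023 0.01 ]
top red 39.0 189.0 11 [0.547 0.955 0.058] [0.555 0.986 0.01 ]
top red 40.0 196.5 2 [0.524 0.949 0.058] [0.53 0.98 0.01]
top red 46.2 232.2 84 [0.413 0.918 0.058] [0.416 0.948 0.01 ]
top red 402.7 239.7 57 [ 0.409 -0.181  0.058] [ 0.412 -0.191  0
[... 1011 characters left out ...]
e red 108.7 189.6 7 [0.252 0.631 0.058] [0.264 0.671 0.01 ]
side red 306.5 280.5 2 [0.293 0.04  0.058] [0.306 0.05  0.01 ]
side red 412.4 290.7 97 [ 0.393 -0.191  0.058] [ 0.412 -0.193  0.01 ]
side red 325.0 290.5 2 [ 0.293 -0.01   0.058] [ 0.307 -0.003  0.01 ]
722 291 416 139 207
((595.784912109375, -35.34095764160156), (164.35643005371094, 414.8492126464844), 12.923739433288574)
344 128 [ 0.784  0.    -0.003]
343 140 [0.682 0.016 0.206]
343 150 [0.664 0.013 0.164]
343 165 [0.636 0.008 0.086]
343 180 [0.594 0.006 0.06 ]
343 195 [0.547 0.005 0.056]
343 200 [0.526 0.007 0.091]
344 206 [0.507 0.004 0.093]
270 198 [0.529 0.232 0.08 ]
388 232 [ 0.437 -0.145  0.002]
403 240 [ 0.411 -0.193  0.007]
```

View pics/dial0.png

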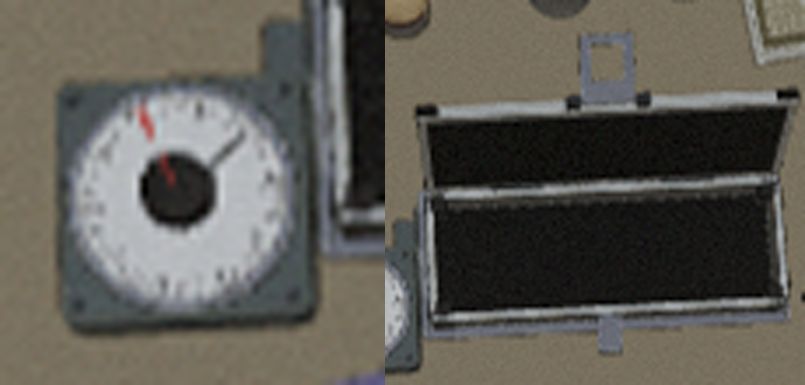

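```bash
cat >> h.py <<'E'
def chestfit(c,z0=0.101,xy=(0.58,0.0),yaw=0.04):
    # rim points by depth, in rough chest frame; outer front and side edges
    W=cloud(c).reshape(-1,3); W=W[~np.isnan(W[:,0])]
    R=np.array([[np.cos(yaw),-np.sin(yaw)],[np.sin(yaw),np.cos(yaw)]])
    q=(W[:,:2]-xy)@R
    return q,W[:,2]
E
python3 - <<'E'
from h import *
t=cam("top");s=cam("side")
for c,n in((t,"top"),(s,"side")):
    im=c["image"].astype(int);W=cloud(c)
    reg=(W[...,0]>0.47)&(W[...,0]<0.60)&(W[...,1]>0.17)&(W[...,1]<0.30)&(W[...,2]>0.045)&(W[...,2]<0.075)
    wh=reg&(im.min(2)>120)
    b=max(comps(wh,20),key=lambda b:b.sum())
    h=cv2.convexHull(np.argwhere(b)[:,::-1].astype(np.int32)); 
    p=np.array([ray(c,u,v,0.056)[:2] for u,v in h[:,0,:]])*1000
    (x,y),r=cv2.minEnclosingCircle(p.astype(np.float32));e=cv2.fitEllipse(p.astype(np.float32))
    print(n,"card circle",x,y,r,"ell",np.round(e[0],1),np.round(e[1],1))
    kb=(W[...,2]>0.07)&(W[...,2]<.1)&(im.max(2)<75)&(abs(W[...,0]-.53)<.035)&(abs(W[...,1]-.235)<.035)
    v,u=np.nonzero(kb);pk=np.array([ray(c,a,d,.0845)[:2] for a,d in zip(u,v)])*1000
    print("knob",cv2.minEnclosingCircle(pk.astype(np.float32)),pk.mean(0).round(1))
    cx,cy=e[0]
    # marks
    ring=[]
    v,u=np.nonzero(cv2.dilate(b.astype(np.uint8),np.ones((9,9)))>0)
    for a,d in zip(u,v):
        q=ray(c,a,d,0.0585)[:2]*1000-[cx,cy]; rr=np.hypot(*q); th=np.degrees(np.arctan2(q[1],q[0])); px=im[d,a]
        ring.append((rr,th,px[0]-px[1:].max(),px.max()))
    ring=np.array(ring)
    k=(ring[:,0]>22)&(ring[:,0]<46)&(ring[:,2]>40);print("red th",np.round(ring[k][:,:3],0).tolist())
    k=(ring[:,0]>20)&(ring[:,0]<37)&(ring[:,2]<25)&(ring[:,3]<120);print("dark",np.round(ring[k][:,[0,1,3]],0).tolist())
# chest front/side edges from top colour rim
W=cloud(t)
def line(pts,ax):  # robust fit
    vx,vy,x,y=cv2.fitLine(pts.astype(np.float32),cv2.DIST_HUBER,0,.01,.01).ravel();return vx,vy,x,y
# front outer edge: per column, lowest row with z>0.09 ; 
pf=[]
for u in list(range(300,336))+list(range(352,390)):
    for v in range(215,180,-1):
        if W[v,u,2]>0.085: pf.append(ray(t,u,v+.5,0.101)[:2]*1000);break
pf=np.array(pf);print("front",len(pf),line(pf,0))
for rng,nm in((range(270,320),"L"),(range(415,370,-1),"R")):
    ps=[]
    for v in range(172,195):
        for u in rng:
            if W[v,u,2]>0.09: ps.append(ray(t,u+(-.5 if nm=="L" else .5),v,0.101)[:2]*1000);break
    ps=np.array(ps);print(nm,len(ps),line(ps,0))
# lid top edge & hasp by depth
for v in range(116,150,3): print(v,[W[v,u].round(3).tolist() for u in (310,337,344)])
g=W[(abs(W[...,0]-.42)<.06)&(abs(W[...,1]+.16)<.08)&(W[...,2]>.004)];print("pin",len(g))
im=t["image"].astype(int);hs=cv2.cvtColor(t["image"],cv2.COLOR_RGB2HSV)
for c in(t,s):
    hs=cv2.cvtColor(c["image"],cv2.COLOR_RGB2HSV);Wc=cloud(c)
    rg=(abs(Wc[...,0]-.42)<.07)&(abs(Wc[...,1]+.16)<.08)
    rd=rg&(hs[...,1]>130)&((hs[...,0]<9)|(hs[...,0]>171))
    v,u=np.nonzero(rd);p=np.array([ray(c,a,d,.01)[:2] for a,d in zip(u,v)])*1000
    print("grip",p.mean(0),cv2.minAreaRect(p.astype(np.float32)))
    sh=rg&~rd&(hs[...,0]>95)&(hs[...,0]<135)&(hs[...,1]>15)
    v,u=np.nonzero(sh);p=np.array([ray(c,a,d,.008)[:2] for a,d in zip(u,v)])*1000
    print("shaft",len(p),p.mean(0),p.min(0),p.max(0),line(p,0))
print(manip.read_state()["ee_rot"])
E
```

```text
top card circle 533.6681518554688 232.51284790039062 49.70075225830078 ell [534.  233.4] [95.9 98.4]
knob ((533.210205078125, 231.6095733642578), 16.532411575317383) [532.3 231.8]
red th [[43.0, 24.0, 44.0], [40.0, 26.0, 91.0], [37.0, 28.0, 93.0], [36.0, 24.0, 54.0], [33.0, 26.0, 86.0], [30.0, 28.0, 59.0]]
dark [[34.0, -44.0, 106.0], [29.0, -44.0, 82.0], [20.0, 32.0, 109.0], [25.0, -44.0, 101.0], [20.0, -45.0, 111.0]]
side card circle 521.819580078125 228.21641540527344 66.14189147949219 ell [523.1 228.5] [116.1 128.2]
knob ((528.5382690429688, 228.30226135253906), 19.704179763793945) [528.5 227.5]
red th [[46.0, 27.0, 65.0], [46.0, 24.0, 164.0], [42.0, 31.0, 76.0], [42.0, 27.0, 177.0], [39.0, 30.0, 82.0], [39.0, 26.0, 163.0], [35.0, 30.0, 65.0], [35.0, 26.0, 114.0], [32.0, 30.0, 66.0], [32.0, 25.0, 107.0]]
dark [[36.0, 44.0, 28.0], [36.0, 39.0, 38.0], [36.0, 35.0, 50.0], [36.0, 21.0, 48.0], [36.0, 17.0, 38.0], [37.0, 13.0, 31.0], [35.0, 54.0, 115.0], [34.0, 49.0, 26.0], [33.0, 45.0, 40.0], [33.0, 40.0, 45.0], [32.0, 35.0, 54.0], [32.0, 20.0, 42.0], [33.0, 16.0, 42.0], [34.0, 11.0, 4
[... 2217 characters left out ...]
047), 13.61070442199707)
shaft 40 [ 442.51767816 -153.64700975] [ 432.34764614 -186.53611454] [ 453.0800348  -108.79082632] (np.float32(0.23424006), np.float32(-0.9721788), np.float32(441.72113), np.float32(-149.5522))
grip [ 412.33284469 -192.6503017 ] ((412.7216491699219, -192.63427734375), (56.95126724243164, 10.422980308532715), 14.741470336914062)
shaft 80 [ 442.07828434 -151.21568135] [ 431.25661068 -188.89052509] [ 453.91691256 -109.21039985] (np.float32(0.23568), np.float32(-0.9718307), np.float32(441.78723), np.float32(-149.75264))
[[-9.61389939e-01  2.75189580e-01 -2.84573137e-04]
 [ 2.75189722e-01  9.61389597e-01 -8.11745224e-04]
 [ 5.02018268e-05 -8.58715294e-04 -9.99999630e-01]]
```

Emit:
drive_tool:
  commands:
    - [[0.347, -0.417, 0, 0], [0.347, -0.417, 0, 0], [0.347, -0.417, 0, 0], [0.347, -0.417, 0, 0], [0.347, -0.417, 0, 0]]
  fingers: 1
  squeeze: 30

```text
clock: 0.92
ee_pos: [0.3867, 0.4071, 0.2389]
ee_rot: [[-0.961, 0.275, 0.001], [0.275, 0.961, 0.0], [-0.0, 0.001, -1.0]]
contact_force: [1.2, 0.6, -0.6]
width: 0.0882
grip_force: 0.0
```

Emit:
drive_tool:
  commands:
    - [[0.1465, -0.177, 0, 0], [0.1465, -0.177, 0, 0], [0.1465, -0.177, 0, 0], [0.1465, -0.177, 0, 0], [0.1465, -0.177, 0, 0]]

```text
clock: 1.55
ee_pos: [0.5338, 0.2293, 0.2387]
ee_rot: [[-0.96, 0.279, 0.0], [0.279, 0.96, -0.0], [-0.001, -0.0, -1.0]]
contact_force: [0.1, -0.4, 0.2]
width: 0.088
grip_force: 0.0
```

```bash
python3 - <<'E'
from h import *
st()
E
```

```text
{'clock': 1.55, 'ee_pos': [0.5338, 0.2293, 0.2387], 'contact_force': [0.0526, -0.4499, 0.1803], 'width': 0.088, 'grip_force': 0.0, 'joint_positions': [0.3632, 0.087, 1.8103, -0.0005, 1.2441, -0.9243]}
```

Emit:
drive_tool:
  commands:
    - [[0, 0, -0.06, 0], [0, 0, -0.115, 0], [0, 0, -0.16, 0], [0, 0, -0.172, 0], [0, 0, -0.172, 0]]

```text
clock: 2.17
ee_pos: [0.5317, 0.2324, 0.0667]
ee_rot: [[-0.962, 0.274, -0.001], [0.274, 0.962, -0.0], [0.001, -0.0, -1.0]]
contact_force: [-0.5, 0.2, -0.1]
width: 0.088
grip_force: 0.0
```

Emit:
drive_tool:
  commands:
    - [[0, 0, 0, 0], [0, 0, 0, 0], [0, 0, 0, 0], [0, 0, 0, 0], [0, 0, 0, 0]]
  fingers: 0
  squeeze: 25

```text
clock: 2.8
ee_pos: [0.5322, 0.2317, 0.0668]
ee_rot: [[-0.961, 0.275, 0.0], [0.275, 0.961, 0.0], [-0.0, 0.0, -1.0]]
contact_force: [0.1, 0.4, 0.4]
width: 0.0402
grip_force: 0.0
```

Emit:
drive_tool:
  commands:
    - [[0, 0, 0, 0], [0, 0, 0, 0], [0, 0, 0, 0]]

```text
clock: 3.18
ee_pos: [0.5326, 0.2331, 0.0668]
ee_rot: [[-0.961, 0.276, 0.001], [0.276, 0.961, 0.002], [-0.0, 0.003, -1.0]]
contact_force: [0.8, 5.6, -1.0]
width: 0.031
grip_force: 25.0
```

Emit:
drive_tool:
  commands:
    - [[0, 0, 0, -0.12], [0, 0, 0, -0.24], [0, 0, 0, -0.36], [0, 0, 0, -0.48], [0, 0, 0, -0.6]]

```text
clock: 3.8
ee_pos: [0.5333, 0.2341, 0.0669]
ee_rot: [[-0.635, 0.773, 0.003], [0.773, 0.635, 0.004], [0.001, 0.005, -1.0]]
contact_force: [2.6, 9.2, -4.5]
width: 0.0312
grip_force: 25.0
```

Emit:
drive_tool:
  commands:
    - [[0, 0, 0, -0.12], [0, 0, 0, -0.24], [0, 0, 0, -0.36], [0, 0, 0, -0.48], [0, 0, 0, -0.56]]

```text
clock: 4.42
ee_pos: [0.5343, 0.2346, 0.0669]
ee_rot: [[-0.128, 0.992, 0.005], [0.992, 0.128, 0.005], [0.005, 0.006, -1.0]]
contact_force: [5.9, 9.1, -7.8]
width: 0.0311
grip_force: 25.0
```

Emit:
drive_tool:
  commands:
    - [[0, 0, 0, 0], [0, 0, 0, 0], [0, 0, 0, 0], [0, 0, 0, 0], [0, 0, 0, 0]]
  fingers: 1

```text
clock: 5.05
ee_pos: [0.5321, 0.2316, 0.0667]
ee_rot: [[-0.131, 0.991, -0.0], [0.991, 0.131, -0.0], [-0.0, -0.0, -1.0]]
contact_force: [-0.2, 0.1, 0.4]
width: 0.0791
grip_force: 0.0
```

Emit:
drive_tool:
  commands:
    - [[0, 0, 0.06, 0], [-0.03, 0.03, 0.1, 0], [-0.07, 0.07, 0.1, 0], [-0.11, 0.11, 0.1, 0], [-0.15, 0.15, 0.1, 0]]

```text
clock: 5.68
ee_pos: [0.381, 0.3827, 0.1672]
ee_rot: [[-0.131, 0.991, 0.001], [0.991, 0.131, 0.001], [0.001, 0.001, -1.0]]
contact_force: [-0.1, 0.1, 0.3]
width: 0.0878
grip_force: 0.0
```

```bash
cat > dial.py <<'E'
from h import *
import sys
t=cam("top");im=t["image"];c=proj(t,[.534,.2335,.0585]);u,v=c.round().astype(int)
a=cv2.resize(im[v-24:v+24,u-24:u+24][:,:,::-1],None,fx=12,fy=12,interpolation=cv2.INTER_CUBIC)
cv2.imwrite("pics/%s.png"%sys.argv[1],a)
f=im.astype(int);R=[]
for d in range(v-20,v+20):
    for e in range(u-20,u+20):
        q=ray(t,e,d,.0585)[:2]*1000-[534,233.5];R.append((np.hypot(*q),np.degrees(np.arctan2(q[1],q[0])),f[d,e,0]-f[d,e,1:].max(),f[d,e].max()))
R=np.array(R)
k=(R[:,0]>22)&(R[:,0]<46)&(R[:,2]>30);print("red",np.average(R[k,1],weights=R[k,2]).round(1),np.round(R[k][:,:3]).tolist())
k=(R[:,0]>20)&(R[:,0]<38)&(R[:,2]<25)&(R[:,3]<125);print("dark",np.average(R[k,1],weights=160-R[k,3]).round(1),np.round(R[k][:,[0,1,3]]).tolist())
print(boxes(t))
E
python3 dial.py dial1
```

```text
red -40.6 [[39.0, -37.0, 39.0], [41.0, -41.0, 74.0], [34.0, -36.0, 31.0], [36.0, -40.0, 84.0], [38.0, -44.0, 40.0], [32.0, -40.0, 68.0], [34.0, -44.0, 45.0]]
dark -44.4 [[29.0, -44.0, 75.0], [25.0, -44.0, 110.0], [20.0, -45.0, 117.0]]
[(926, -83, 37, 42, 11.2, 114, 139), (901, 46, 38, 41, 47.5, 121, 134), (487, 413, 58, 84, -77.8, 229, 30), (412, 154, 58, 84, -75.6, 352, 30), (381, 324, 60, 83, 86.3, 373, 30)]
```

View pics/dial1.png

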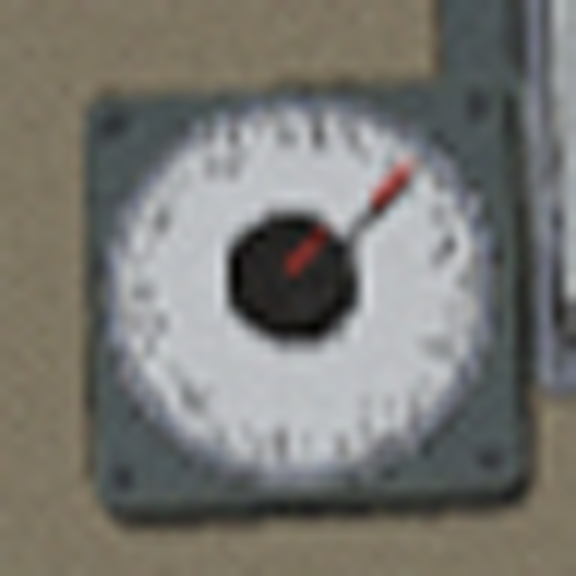

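```bash
cat > ang.py <<'E'
from h import *
for n in("top","side"):
    cs=[cam(n) for _ in range(4)];c=cs[0];f=np.mean([k["image"].astype(np.float32) for k in cs],0)
    for z,rs in((.0585,(24,26,28,30,32,34,36,38,40)),):
        for r in rs:
            th=np.radians(np.arange(-65,-20,.5))
            P=np.array([proj(c,[.534+r/1e3*np.cos(a),.2335+r/1e3*np.sin(a),z]) for a in th],np.float32)
            s=cv2.remap(f,P[None,:,0],P[None,:,1],cv2.INTER_LINEAR)[0]
            red=np.clip(s[:,0]-s[:,1:].max(1)-12,0,None);G=s[:,1];dk=np.clip(np.median(G)-25-G,0,None)
            d=np.degrees(th);print(n,r,"red",round(float((d*red).sum()/(red.sum()+1e-6)),1),round(float(red.max())),"dark(green)",round(float((d*dk).sum()/(dk.sum()+1e-6)),1),round(float(dk.max())))
E
python3 ang.py
```

```text
top 24 red 0.0 0 dark(green) -43.9 39
top 26 red 0.0 0 dark(green) -44.1 46
top 28 red 0.0 0 dark(green) -44.0 66
top 30 red -41.5 25 dark(green) -43.3 108
top 32 red -40.5 53 dark(green) -42.0 97
top 34 red -40.6 45 dark(green) -42.5 103
top 36 red -40.5 69 dark(green) -41.9 89
top 38 red -40.6 48 dark(green) -42.2 86
top 40 red -40.6 58 dark(green) -41.5 65
side 24 red 0.0 0 dark(green) -45.6 73
side 26 red 0.0 0 dark(green) -45.9 73
side 28 red 0.0 0 dark(green) -46.7 73
side 30 red -41.7 16 dark(green) -46.7 70
side 32 red -41.8 16 dark(green) -45.0 53
side 34 red -44.2 7 dark(green) -44.4 98
side 36 red -44.7 59 dark(green) -44.8 149
side 38 red -42.7 37 dark(green) -44.6 103
side 40 red -41.1 96 dark(green) -42.8 79
```

Emit:
drive_tool:
  commands:
    - [[0.05, -0.05, 0, 0], [0.1, -0.1, 0, 0], [0.1515, -0.148, 0, 0], [0.1515, -0.148, -0.05, 0], [0.1515, -0.148, -0.1, 0]]

```text
clock: 6.75
ee_pos: [0.5371, 0.2311, 0.0667]
ee_rot: [[-0.126, 0.992, 0.004], [0.992, 0.126, 0.001], [0.0, 0.004, -1.0]]
contact_force: [-0.2, 0.3, -0.9]
width: 0.0881
grip_force: 0.0
```

Emit:
drive_tool:
  commands:
    - [[0, 0, 0, 0], [0, 0, 0, 0], [0, 0, 0, 0], [0, 0, 0, 0], [0, 0, 0, 0]]
  fingers: 0

```text
clock: 7.38
ee_pos: [0.5342, 0.2343, 0.068]
ee_rot: [[-0.132, 0.991, 0.002], [0.991, 0.132, 0.001], [0.0, 0.002, -1.0]]
contact_force: [0.1, 0.4, 0.8]
width: 0.0403
grip_force: 0.0
```

Emit:
drive_tool:
  commands:
    - [[0, 0, 0, 0], [0, 0, 0, 0], [0, 0, 0, 0], [0, 0, 0, -0.055], [0, 0, 0, -0.055]]

```text
clock: 8.0
ee_pos: [0.5346, 0.2341, 0.0674]
ee_rot: [[-0.077, 0.997, 0.002], [0.997, 0.077, 0.001], [0.001, 0.002, -1.0]]
contact_force: [2.2, 1.0, 3.5]
width: 0.0315
grip_force: 25.1
```

Emit:
drive_tool:
  commands:
    - [[0, 0, 0, 0], [0, 0, 0, 0], [0, 0, 0, 0], [0, 0, 0, 0], [0, 0, 0.01, 0]]
  fingers: 1

```text
clock: 8.62
ee_pos: [0.5327, 0.2333, 0.076]
ee_rot: [[-0.077, 0.997, -0.002], [0.997, 0.077, -0.001], [-0.001, -0.002, -1.0]]
contact_force: [-0.0, 0.3, -0.6]
width: 0.0796
grip_force: 0.0
```

Emit:
drive_tool:
  commands:
    - [[0, 0, 0.05, 0], [-0.05, 0.04, 0.09, 0.18], [-0.09, 0.05, 0.09, 0.36], [-0.12, 0.07, 0.09, 0.54], [-0.152, 0.09, 0.09, 0.72]]

```text
clock: 9.25
ee_pos: [0.3809, 0.3245, 0.1681]
ee_rot: [[-0.719, 0.695, 0.002], [0.695, 0.719, 0.001], [-0.0, 0.002, -1.0]]
contact_force: [0.5, 0.7, -0.7]
width: 0.0879
grip_force: 0.0
```

```bash
python3 ang.py; python3 dial.py dial2 | tail -1
```

```text
top 24 red 0.0 0 dark(green) -43.8 41
top 26 red 0.0 0 dark(green) -44.1 46
top 28 red 0.0 0 dark(green) -44.1 51
top 30 red 0.0 0 dark(green) -44.1 66
top 32 red 0.0 0 dark(green) -44.0 49
top 34 red -43.7 6 dark(green) -44.0 76
top 36 red -42.0 2 dark(green) -43.9 45
top 38 red -43.2 6 dark(green) -43.6 63
top 40 red -43.4 14 dark(green) -42.9 43
side 24 red 0.0 0 dark(green) -45.6 72
side 26 red 0.0 0 dark(green) -46.0 73
side 28 red 0.0 0 dark(green) -46.8 78
side 30 red 0.0 0 dark(green) -47.6 85
side 32 red -48.7 4 dark(green) -47.0 77
side 34 red -48.6 7 dark(green) -45.4 95
side 36 red -49.4 4 dark(green) -45.5 86
side 38 red -47.6 25 dark(green) -45.9 107
side 40 red -46.4 27 dark(green) -46.1 99
[(926, -82, 40, 41, 25.6, 125, 139), (902, 47, 38, 40, 1.3, 114, 135), (512, 419, 35, 61, 1.1, 120, 31), (412, 154, 58, 83, -75.6, 351, 30), (398, 318, 48, 49, -4.7, 121, 31)]
```

Emit:
drive_tool:
  commands:
    - [[0, 0, 0, 0.18], [0, 0, 0, 0.36], [0, 0, 0, 0.54], [0, 0, -0.03, 0.7], [-0.0015, -0.0015, -0.09, 0.7]]

```text
clock: 10.32
ee_pos: [0.3839, 0.3241, 0.0788]
ee_rot: [[-0.997, 0.074, 0.007], [0.074, 0.997, 0.005], [-0.006, 0.006, -1.0]]
contact_force: [0.1, 0.0, -0.8]
width: 0.0879
grip_force: 0.0
```

Emit:
drive_tool:
  commands:
    - [[0, 0, -0.05, 0], [0, 0, -0.067, 0], [0, 0, -0.067, 0]]

```text
clock: 10.7
ee_pos: [0.38, 0.3216, 0.009]
ee_rot: [[-0.997, 0.075, -0.002], [0.075, 0.997, -0.001], [0.002, -0.002, -1.0]]
contact_force: [-0.3, 0.8, 0.3]
width: 0.0882
grip_force: 0.0
```

Emit:
drive_tool:
  commands:
    - [[0, 0, 0, 0], [0, 0, 0, 0], [0, 0, 0, 0], [0, 0, 0, 0], [0, 0, 0, 0]]
  fingers: 0
  squeeze: 35

```text
clock: 11.32
ee_pos: [0.3811, 0.3231, 0.011]
ee_rot: [[-0.997, 0.074, 0.002], [0.074, 0.997, 0.002], [-0.002, 0.002, -1.0]]
contact_force: [-1.2, -0.8, 6.4]
width: 0.0579
grip_force: 35.0
```

Emit:
drive_tool:
  commands:
    - [[0, 0, 0.06, 0], [0, 0, 0.12, 0], [0, 0, 0.155, 0], [0.04, -0.045, 0.155, 0.07], [0.08, -0.09, 0.155, 0.148]]

```text
clock: 11.95
ee_pos: [0.4606, 0.2319, 0.1655]
ee_rot: [[-0.997, -0.079, 0.001], [-0.079, 0.997, 0.001], [-0.001, 0.001, -1.0]]
contact_force: [0.1, 1.4, -2.2]
width: 0.0576
grip_force: 35.0
```

Emit:
drive_tool:
  commands:
    - [[0.04, -0.043, 0, 0], [0.08, -0.087, 0, 0], [0.115, -0.129, 0, 0], [0.115, -0.129, 0, 0], [0.115, -0.129, 0, 0]]

```text
clock: 12.58
ee_pos: [0.5742, 0.1031, 0.1638]
ee_rot: [[-0.997, -0.073, -0.002], [-0.073, 0.997, 0.0], [0.002, 0.0, -1.0]]
contact_force: [0.1, 0.5, -2.2]
width: 0.0575
grip_force: 35.0
```

Emit:
drive_tool:
  commands:
    - [[0.001, 0, -0.04, 0], [0.001, 0, -0.075, 0], [0.001, 0, -0.09, 0], [0.001, 0, -0.095, 0], [0.001, 0, -0.095, 0]]

```text
clock: 13.2
ee_pos: [0.5767, 0.1038, 0.0706]
ee_rot: [[-0.997, -0.075, 0.001], [-0.075, 0.997, 0.0], [-0.001, 0.0, -1.0]]
contact_force: [-0.4, -0.7, -1.7]
width: 0.0578
grip_force: 35.0
```

```bash
python3 - <<'E'
from h import *
c=cam("side");save(c,"place1",(250,90,500,270),3);st()
E
```

```text
{'clock': 13.25, 'ee_pos': [0.5771, 0.1037, 0.071], 'contact_force': [0.4721, -0.0689, -1.5931], 'width': 0.0577, 'grip_force': 34.9964, 'joint_positions': [0.1353, 0.2553, 1.9482, -0.0, 0.9359, -1.5102]}
```

View pics/place1.png

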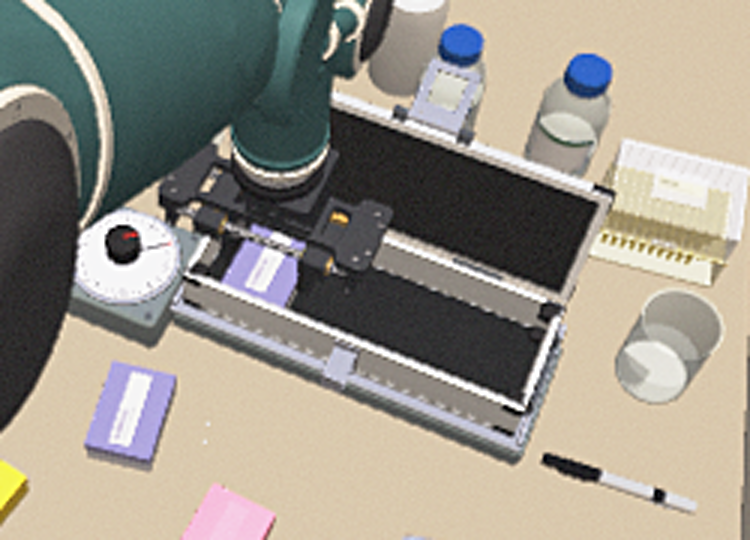

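The side view shows the box at crop (265,265), held level inside the chest near the dial end with clear walls.

Emit:
drive_tool:
  commands:
    - [[0, 0, -0.002, 0], [0, 0, -0.002, 0]]

```text
clock: 13.5
ee_pos: [0.5774, 0.1034, 0.0689]
ee_rot: [[-0.997, -0.074, 0.003], [-0.074, 0.997, 0.0], [-0.003, 0.0, -1.0]]
contact_force: [1.1, 0.3, -0.1]
width: 0.0582
grip_force: 3.5
```

Emit:
drive_tool:
  commands:
    - [[0, 0, 0, 0], [0, 0, 0, 0], [0, 0, 0.02, 0], [0, 0, 0.06, 0], [0, 0, 0.1, 0]]
  fingers: 0.8

```text
clock: 14.12
ee_pos: [0.5762, 0.1032, 0.1699]
ee_rot: [[-0.997, -0.074, 0.0], [-0.074, 0.997, 0.0], [-0.0, -0.0, -1.0]]
contact_force: [0.6, 0.2, 0.1]
width: 0.0706
grip_force: 0.0
```

Emit:
drive_tool:
  commands:
    - [[-0.055, 0.016, 0, 0.06], [-0.11, 0.032, 0, 0.12], [-0.165, 0.049, -0.02, 0.18], [-0.165, 0.049, -0.08, 0.18], [-0.165, 0.049, -0.08, 0.18]]
  fingers: 1

```text
clock: 14.75
ee_pos: [0.4072, 0.1514, 0.0856]
ee_rot: [[-0.968, -0.252, -0.007], [-0.252, 0.968, -0.002], [0.007, -0.0, -1.0]]
contact_force: [-0.9, -0.3, 0.8]
width: 0.0883
grip_force: 0.0
```

```bash
python3 - <<'E'
from h import *
st();t=cam("top");s=cam("side");print(boxes(t),boxes(s));print(boxes(t,.088)[:6])
E
```

```text
{'clock': 14.75, 'ee_pos': [0.4072, 0.1514, 0.0856], 'contact_force': [-0.9164, -0.2832, 0.831], 'width': 0.0883, 'grip_force': 0.0, 'joint_positions': [0.2985, -0.0358, 2.243, -0.0001, 0.9417, -1.5272]}
[(926, -83, 39, 40, 1.3, 121, 140), (902, 48, 37, 39, -89.1, 108, 134), (587, 104, 62, 92, -85.7, 404, 87), (487, 414, 59, 84, -78.8, 355, 30), (378, 145, 14, 57, 13.1, 62, 30)] [(613, 119, 66, 89, -85.5, 460, 87), (411, 151, 60, 85, -75.9, 477, 29)]
[(901, -76, 37, 39, 1.3, 121, 140), (878, 50, 35, 37, -89.1, 108, 134), (577, 104, 59, 86, -85.5, 385, 87)]
```

Emit:
drive_tool:
  commands:
    - [[0, 0, -0.05, 0], [0, 0, -0.078, 0], [0, 0, -0.078, 0]]

```text
clock: 15.22
ee_pos: [0.4118, 0.152, 0.0099]
ee_rot: [[-0.968, -0.251, -0.002], [-0.251, 0.968, -0.0], [0.002, -0.0, -1.0]]
contact_force: [-0.9, 0.3, 0.9]
width: 0.0883
grip_force: 0.0
```

Emit:
drive_tool:
  commands:
    - [[0, 0, 0, 0], [0, 0, 0, 0], [0, 0, 0, 0], [0, 0, 0, 0], [0, 0, 0, 0]]
  fingers: 0

```text
clock: 15.85
ee_pos: [0.4121, 0.1526, 0.0108]
ee_rot: [[-0.968, -0.251, 0.002], [-0.251, 0.968, 0.001], [-0.002, 0.0, -1.0]]
contact_force: [-1.0, -0.1, 7.1]
width: 0.0576
grip_force: 35.0
```

Emit:
drive_tool:
  commands:
    - [[0, 0, 0.06, 0], [0, 0, 0.12, 0], [0, 0, 0.155, 0], [0.04, -0.035, 0.155, -0.07], [0.08, -0.07, 0.155, -0.18]]

```text
clock: 16.48
ee_pos: [0.4919, 0.0819, 0.1656]
ee_rot: [[-0.997, -0.073, 0.002], [-0.073, 0.997, 0.0], [-0.002, 0.0, -1.0]]
contact_force: [0.2, 0.8, -1.2]
width: 0.0582
grip_force: 35.0
```

Emit:
drive_tool:
  commands:
    - [[0.03, -0.05, 0, 0], [0.06, -0.1, 0, 0], [0.09, -0.15, 0, 0], [0.099, -0.1685, 0, 0], [0.099, -0.1685, 0, 0]]

```text
clock: 17.1
ee_pos: [0.5897, -0.0871, 0.1639]
ee_rot: [[-0.997, -0.072, -0.002], [-0.072, 0.997, 0.001], [0.002, 0.001, -1.0]]
contact_force: [0.2, 1.0, -1.8]
width: 0.0577
grip_force: 35.0
```

Emit:
drive_tool:
  commands:
    - [[0, 0, -0.04, 0], [0, 0, -0.075, 0], [0, 0, -0.09, 0], [0, 0, -0.096, 0], [0, 0, -0.097, 0]]

```text
clock: 17.73
ee_pos: [0.5908, -0.0858, 0.0687]
ee_rot: [[-0.997, -0.075, 0.001], [-0.075, 0.997, -0.0], [-0.001, -0.0, -1.0]]
contact_force: [-0.6, -0.4, -1.5]
width: 0.0578
grip_force: 35.0
```

```bash
python3 - <<'E'
from h import *
st();print([b for b in boxes(cam("top"),.09)]);print(boxes(cam("side"),.09))
E
```

```text
{'clock': 17.725, 'ee_pos': [0.5908, -0.0858, 0.0687], 'contact_force': [-0.6461, -0.4081, -1.4817], 'width': 0.0578, 'grip_force': 34.9998, 'joint_positions': [-0.186, 0.2766, 1.9257, 0.0001, 0.9379, -1.8318]}
[(899, -76, 38, 41, -89.9, 126, 139), (876, 49, 38, 40, -89.1, 122, 134), (577, 104, 59, 86, -85.5, 379, 88)]
[(584, -92, 70, 72, -86.0, 399, 88)]
```

Emit:
drive_tool:
  commands:
    - [[0, 0, 0, 0], [0, 0, 0, 0], [0, 0, 0.02, 0], [0, 0, 0.06, 0], [0, 0, 0.1, 0]]
  fingers: 0.8

```text
clock: 18.45
ee_pos: [0.5903, -0.0864, 0.1701]
ee_rot: [[-0.997, -0.074, 0.001], [-0.074, 0.997, -0.0], [-0.001, -0.0, -1.0]]
contact_force: [0.2, 0.9, -0.3]
width: 0.0709
grip_force: 0.0
```

Emit:
drive_tool:
  commands:
    - [[-0.02, 0.06, 0, 0.01], [-0.035, 0.12, 0, 0.02], [-0.05, 0.18, 0, 0.04], [-0.06, 0.24, 0, 0.06], [-0.07, 0.3, 0, 0.08]]
  fingers: 1

```text
clock: 19.08
ee_pos: [0.5203, 0.2157, 0.1699]
ee_rot: [[-0.988, -0.154, 0.003], [-0.154, 0.988, 0.001], [-0.003, 0.0, -1.0]]
contact_force: [-0.1, 0.0, -0.4]
width: 0.0881
grip_force: 0.0
```

```bash
python3 - <<'E'
from h import *
st();t=cam("top");s=cam("side");print(boxes(t),boxes(s));print(boxes(t,.088))
E
```

```text
{'clock': 19.075, 'ee_pos': [0.5203, 0.2157, 0.1699], 'contact_force': [-0.0878, 0.0462, -0.4154], 'width': 0.0881, 'grip_force': 0.0, 'joint_positions': [0.3489, 0.1056, 1.9215, -0.0001, 1.1115, -1.3765]}
[(926, -83, 39, 40, 1.3, 119, 139), (901, 46, 39, 42, 65.5, 123, 134), (602, -93, 63, 92, -86.1, 411, 87), (587, 104, 61, 91, -85.0, 375, 87), (486, 414, 59, 84, -78.4, 354, 30)] [(487, 402, 46, 88, -78.0, 243, 29), (613, 119, 67, 88, -86.0, 454, 87), (627, -82, 66, 90, -85.9, 500, 87)]
[(901, -76, 37, 39, 1.3, 119, 139), (877, 48, 37, 40, 65.5, 123, 134), (592, -85, 60, 86, -85.9, 389, 87), (577, 103, 59, 86, -85.0, 361, 87)]
```

Emit:
drive_tool:
  commands:
    - [[-0.01, 0.06, 0, 0.02], [-0.02, 0.12, 0, 0.05], [-0.0345, 0.175, 0, 0.05], [-0.0345, 0.198, -0.04, 0.05], [-0.0345, 0.198, -0.09, 0.05]]

```text
clock: 19.8
ee_pos: [0.4878, 0.4148, 0.0803]
ee_rot: [[-0.979, -0.205, 0.006], [-0.205, 0.979, 0.004], [-0.006, 0.003, -1.0]]
contact_force: [0.3, -0.6, -0.4]
width: 0.088
grip_force: 0.0
```

Emit:
drive_tool:
  commands:
    - [[0, 0, -0.04, 0], [0, 0, -0.07, 0], [0, 0, -0.07, 0]]

```text
clock: 20.18
ee_pos: [0.4844, 0.4097, 0.0058]
ee_rot: [[-0.979, -0.202, -0.004], [-0.202, 0.979, -0.003], [0.005, -0.002, -1.0]]
contact_force: [0.0, -0.2, 0.3]
width: 0.0883
grip_force: 0.0
```

Emit:
drive_tool:
  commands:
    - [[0, 0, 0, 0], [0, 0, 0, 0], [0, 0, 0, 0], [0, 0, 0, 0], [0, 0, 0, 0]]
  fingers: 0

```text
clock: 20.8
ee_pos: [0.4866, 0.4125, 0.0094]
ee_rot: [[-0.979, -0.203, 0.002], [-0.203, 0.979, 0.002], [-0.002, 0.001, -1.0]]
contact_force: [-0.4, -1.1, 5.5]
width: 0.0579
grip_force: 35.0
```

Emit:
drive_tool:
  commands:
    - [[0, 0, 0.06, 0], [0, 0, 0.12, 0], [0, 0, 0.155, 0], [0.01, -0.06, 0.155, -0.07], [0.025, -0.12, 0.155, -0.13]]

```text
clock: 21.42
ee_pos: [0.5104, 0.291, 0.1633]
ee_rot: [[-0.997, -0.075, 0.001], [-0.075, 0.997, 0.0], [-0.001, 0.0, -1.0]]
contact_force: [0.6, -0.2, -2.2]
width: 0.0576
grip_force: 35.0
```

Emit:
drive_tool:
  commands:
    - [[0.015, -0.06, 0.01, 0], [0.03, -0.12, 0.01, 0], [0.045, -0.18, 0.01, 0], [0.06, -0.24, 0.01, 0], [0.074, -0.2835, 0, 0]]

```text
clock: 22.05
ee_pos: [0.5851, 0.0057, 0.1632]
ee_rot: [[-0.997, -0.073, 0.001], [-0.073, 0.997, -0.0], [-0.001, -0.0, -1.0]]
contact_force: [0.6, 1.3, -0.8]
width: 0.0577
grip_force: 35.0
```

Emit:
drive_tool:
  commands:
    - [[0, 0, 0, 0], [0, 0, -0.04, 0], [0, 0, -0.075, 0], [0, 0, -0.09, 0], [0, 0, -0.095, 0]]

```text
clock: 22.68
ee_pos: [0.5839, 0.009, 0.0669]
ee_rot: [[-0.997, -0.075, -0.002], [-0.075, 0.997, 0.0], [0.002, 0.0, -1.0]]
contact_force: [-0.1, -0.0, -1.4]
width: 0.0578
grip_force: 35.0
```

Emit:
drive_tool:
  commands:
    - [[0, 0, -0.002, 0], [0, 0, -0.002, 0], [0, 0, -0.002, 0]]

```text
clock: 23.05
ee_pos: [0.5855, 0.0082, 0.0669]
ee_rot: [[-0.997, -0.074, 0.002], [-0.074, 0.997, -0.0], [-0.002, -0.0, -1.0]]
contact_force: [-0.1, 0.2, -1.4]
width: 0.0577
grip_force: 35.0
```

Emit:
drive_tool:
  commands:
    - [[0, 0, 0, 0], [0, 0, 0, 0], [0, 0, 0.02, 0], [0, 0, 0.06, 0], [0, 0, 0.1, 0]]
  fingers: 0.8

```text
clock: 23.68
ee_pos: [0.5848, 0.0082, 0.168]
ee_rot: [[-0.997, -0.074, 0.001], [-0.074, 0.997, -0.0], [-0.001, -0.0, -1.0]]
contact_force: [0.4, 0.2, -0.2]
width: 0.0703
grip_force: 0.0
```

Emit:
drive_tool:
  commands:
    - [[0, 0.03, 0.05, 0], [0, 0.06, 0.1, 0], [0, 0.09, 0.15, 0], [0.04, 0.116, 0.17, 0], [0.09, 0.116, 0.17, 0]]
  fingers: 0

```text
clock: 24.3
ee_pos: [0.6763, 0.1268, 0.3425]
ee_rot: [[-0.997, -0.077, 0.009], [-0.077, 0.997, 0.002], [-0.009, 0.001, -1.0]]
contact_force: [0.4, -0.5, -0.4]
width: 0.0229
grip_force: 0.0
```

Emit:
drive_tool:
  commands:
    - [[0.04, 0, 0, 0], [0.072, 0, 0, 0], [0.072, 0, 0, 0], [0.072, 0, -0.02, 0], [0.072, 0, -0.06, 0]]

```text
clock: 24.92
ee_pos: [0.7467, 0.1244, 0.2779]
ee_rot: [[-0.997, -0.074, 0.005], [-0.074, 0.997, 0.001], [-0.005, 0.0, -1.0]]
contact_force: [1.2, 0.2, -1.0]
width: 0.0003
grip_force: 0.0
```

```bash
python3 - <<'E'
from h import *
st();c=cam("side");save(c,"lid1",(230,40,500,240),2.8)
t=cam("top");print(boxes(t,.088));W=cloud(t)
for v in range(116,150,3): print(v,[W[v,u].round(3).tolist() for u in (298,310,337,380)])
E
```

```text
{'clock': 24.925, 'ee_pos': [0.7467, 0.1244, 0.2779], 'contact_force': [1.25, 0.1501, -0.9924], 'width': 0.0003, 'grip_force': 0.0, 'joint_positions': [0.1322, 0.3982, 1.3575, 0.0001, 1.3808, -1.5129]}
[(901, -76, 37, 39, 1.3, 125, 139), (588, -12, 19, 86, -84.0, 144, 87), (592, -85, 60, 86, -85.5, 384, 87)]
116 [[0.583, 0.124, 0.682], [0.582, 0.104, 0.687], [0.584, 0.057, 0.682], [0.829, -0.121, -0.003]]
119 [[0.578, 0.124, 0.682], [0.575, 0.103, 0.691], [0.579, 0.057, 0.682], [0.817, -0.121, 0.001]]
122 [[0.572, 0.124, 0.684], [0.57, 0.103, 0.69], [0.574, 0.057, 0.681], [0.81, -0.122, -0.008]]
125 [[0.566, 0.124, 0.686], [0.564, 0.103, 0.692], [0.569, 0.057, 0.68], [0.797, -0.121, -0.002]]
128 [[0.561, 0.124, 0.683], [0.558, 0.103, 0.695], [0.565, 0.057, 0.677], [0.787, -0.121, -0.003]]
131 [[0.555, 0.123, 0.688], [0.553, 0.103, 0.695], [0.56, 0.057, 0.675], [0.778, -0.122, -0.008]]
134 [[0.549, 0.123, 0.69], [0.547, 0.103, 0.698], [0.556, 0.056, 0.67], [0.766, -0.121, -0.003]]
137 [[0.543, 0.123, 0.691], [0.542, 0.103, 0.697], [0.551, 0.056, 0.67], [0.692, -0.089, 0.209]]
140 [[0.538, 0.123, 0.692], [0.536, 0.102, 0.701], [0.544, 0.056, 0.676], [0.685, -0.09, 0.202]]
143 [[0.532, 0.123, 0.694], [0.53, 0.102, 0.702], [0.538, 0.056, 0.678], [0.68, -0.092, 0.189]]
146 [[0.526, 0.122, 0.695], [0.525, 0.102, 0.703], [0.531, 0.057, 0.684], [0.675, -0.094, 0.176]]
149 [[0.522, 0.122, 0.692], [0.519, 0.102, 0.705], [0.525, 0.057, 0.686], [0.669, -0.096, 0.162]]
```

View pics/lid1.png

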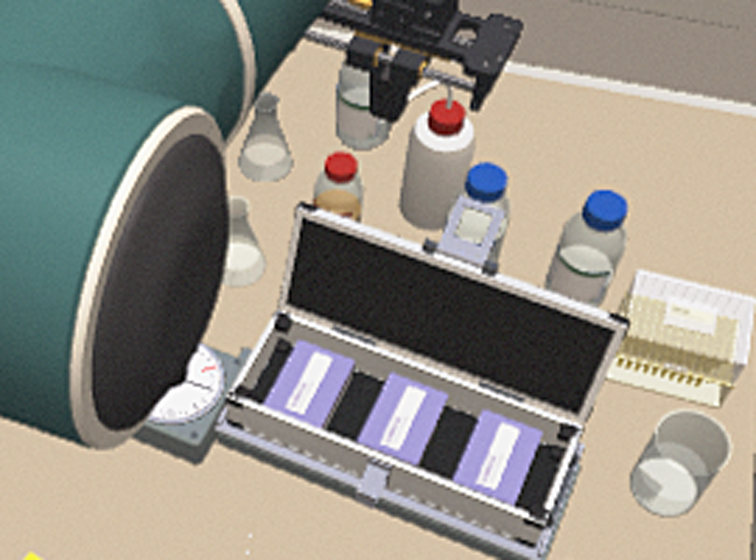

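All three boxes lie flat and apart in the chest, at crop (312,385), (403,418) and (498,458). The fingers are up behind the open lid.

Emit:
drive_tool:
  commands:
    - [[0, 0, -0.03, 0], [0, 0, -0.06, 0], [0, 0, -0.09, 0], [-0.015, 0, -0.09, 0], [-0.03, 0, -0.09, 0]]

```text
clock: 25.65
ee_pos: [0.7153, 0.1242, 0.1861]
ee_rot: [[-0.997, -0.074, -0.001], [-0.074, 0.997, -0.0], [0.001, -0.0, -1.0]]
contact_force: [0.7, 0.3, -0.5]
width: 0.0001
grip_force: 0.0
```

Emit:
drive_tool:
  commands:
    - [[-0.015, 0, 0, 0], [-0.03, 0, 0, 0], [-0.045, 0, 0, 0], [-0.06, 0, 0, 0], [-0.075, 0, 0, 0]]

```text
clock: 26.28
ee_pos: [0.6409, 0.124, 0.186]
ee_rot: [[-0.997, -0.074, 0.001], [-0.074, 0.997, -0.0], [-0.001, -0.0, -1.0]]
contact_force: [2.9, -2.0, 2.1]
width: 0.0005
grip_force: 1.2
```

Emit:
drive_tool:
  commands:
    - [[-0.015, 0, 0, 0], [-0.03, 0, 0, 0], [-0.045, 0, -0.005, 0], [-0.06, 0, -0.01, 0], [-0.07, 0, -0.015, 0]]

```text
clock: 26.9
ee_pos: [0.5699, 0.1243, 0.1698]
ee_rot: [[-0.997, -0.074, -0.002], [-0.074, 0.997, -0.0], [0.002, 0.0, -1.0]]
contact_force: [0.2, -0.7, -0.7]
width: 0.0004
grip_force: 0.0
```

```bash
python3 - <<'E'
from h import *
st();c=cam("side");save(c,"lid2",(230,40,500,240),2.8)
E
```

```text
{'clock': 26.9, 'ee_pos': [0.5699, 0.1243, 0.1698], 'contact_force': [0.1519, -0.6712, -0.7127], 'width': 0.0004, 'grip_force': 0.0069, 'joint_positions': [0.1719, 0.1459, 1.8762, 0.0002, 1.1211, -1.4734]}
```

View pics/lid2.png

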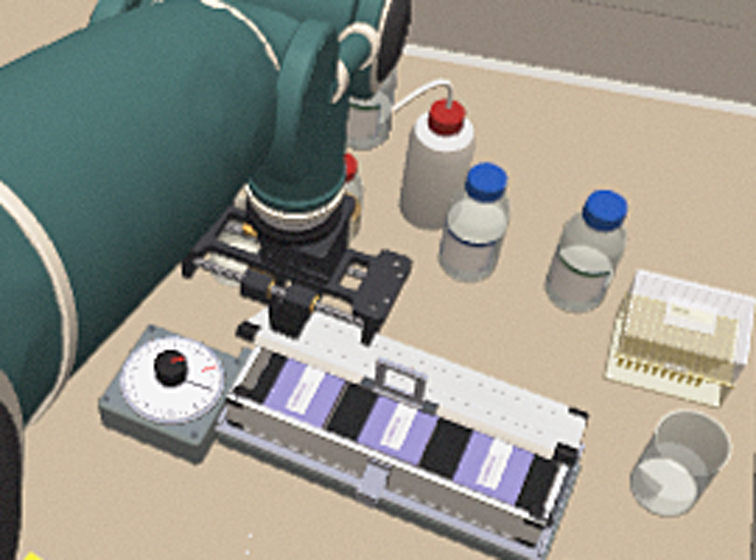

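The lid is about halfway closed, with the white top face now seen and the fingers behind it at crop (290,310). The hasp is at (398,378).

Emit:
drive_tool:
  commands:
    - [[-0.01, 0, -0.01, 0], [-0.02, 0, -0.02, 0], [-0.03, 0, -0.03, 0], [-0.03, 0, -0.04, 0], [-0.03, 0, -0.045, 0]]

```text
clock: 27.58
ee_pos: [0.5414, 0.1241, 0.1248]
ee_rot: [[-0.997, -0.074, -0.001], [-0.074, 0.997, -0.0], [0.001, -0.0, -1.0]]
contact_force: [0.4, -0.0, -0.4]
width: 0.0004
grip_force: 0.0
```

Emit:
drive_tool:
  commands:
    - [[0, 0, 0, 0], [0, 0, 0, 0], [0, 0, 0, 0], [0, 0, 0, 0], [0, 0, 0, 0]]

```text
clock: 28.2
ee_pos: [0.5418, 0.1242, 0.1259]
ee_rot: [[-0.997, -0.074, 0.0], [-0.074, 0.997, 0.0], [-0.0, -0.0, -1.0]]
contact_force: [0.0, -0.6, 0.0]
width: 0.0002
grip_force: 0.0
```

```bash
python3 - <<'E'
from h import *
st();c=cam("side");save(c,"lid3",(230,40,500,240),2.8)
E
```

```text
{'clock': 28.2, 'ee_pos': [0.5418, 0.1242, 0.1259], 'contact_force': [0.0394, -0.5648, 0.0127], 'width': 0.0002, 'grip_force': 0.0, 'joint_positions': [0.1806, 0.1382, 1.9735, -0.0, 1.0295, -1.4644]}
```

View pics/lid3.png

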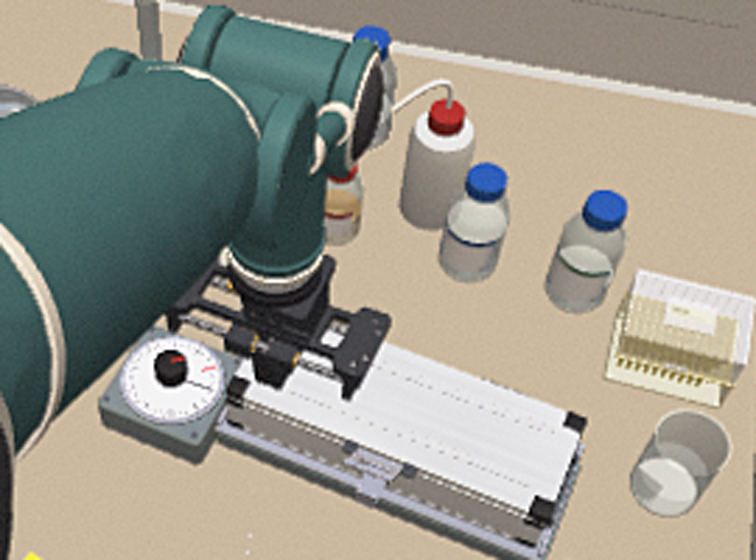

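The lid is about down, and the hasp sticks forward over the staple at crop (372,472).

```bash
cat > hasp.py <<'E'
from h import *
t=cam("top");W=cloud(t).reshape(-1,3);I=t["image"].reshape(-1,3)
a=.0735;o=np.array([.5838,.0087]);R=np.array([[np.cos(a),-np.sin(a)],[np.sin(a),np.cos(a)]])
q=(W[:,:2]-o)@R*1000;z=W[:,2]*1000
k=(abs(q[:,1]+70)<40)
for lo in range(-60,60,15):
    m=k&(q[:,0]>lo)&(q[:,0]<lo+15)&(z>60)
    print("lid x",lo,np.nanmedian(z[m]).round(1),m.sum())
m=(abs(q[:,1])<30)&(q[:,0]>-130)&(q[:,0]<-58)&(z>40)
for x,y,zz in sorted(np.c_[q[m],z[m]].round(0).tolist()): print((int(x),int(y),int(zz)),end=" ")
E
python3 hasp.py
```

```text
lid x -60 110.0 149
lid x -45 112.8 134
lid x -30 112.7 125
lid x -15 112.7 128
lid x 0 112.5 127
lid x 15 112.3 127
lid x 30 113.1 124
lid x 45 112.5 116
(-97, -21, 143) (-97, -18, 143) (-97, -15, 145) (-96, -12, 140) (-96, -9, 145) (-96, -6, 145) (-96, -3, 147) (-95, 0, 142) (-95, 3, 144) (-95, 6, 144) (-95, 9, 146) (-95, 12, 144) (-95, 15, 145) (-95, 18, 148) (-94, -21, 144) (-94, -18, 145) (-94, -15, 144) (-94, -11, 150) (-94, -9, 149) (-93, -6, 145) (-93, -3, 145) (-93, 0, 148) (-93, 6, 147) (-93, 18, 151) (-92, 3, 142) (-92, 9, 146) (-92, 12, 146) (-92, 15, 147) (-91, -18, 145) (-90, -21, 139) (-90, -15, 140) (-89, -13, 135) (-88, 14, 135) (-88, 17, 140) (-88, 20, 135) (-87, -19, 139) (-87, -16, 136) (-86, -13, 135) (-84, -19, 136) (-84, 16, 133) (-84, 19, 132) (-83, -16, 133) (-83, -13, 135) (-83, -5, 89) (-83, -2, 88) (-83, 5, 91) (-82, -8, 82) (-82, 1, 86) (-82, 7, 84) (-82, 19, 135) (-81, 16, 133) (-80, -20, 126) (-80, -17, 127) (-80, -14, 128) (-80, -8, 86) (-80, -2, 87) (-79, -6, 82) (-79, 1, 85) (-79, 4, 85) (-79, 7, 84) (-79, 10, 88) (-78, 15, 125) (-77, -17, 129) (-77,
[... 929 characters left out ...]
14) (-65, -1, 114) (-65, 2, 114) (-65, 8, 116) (-64, -11, 108) (-64, 4, 108) (-64, 11, 113) (-64, 14, 112) (-64, 17, 119) (-63, -28, 114) (-63, -25, 117) (-63, 20, 113) (-63, 26, 113) (-63, 26, 229) (-63, 29, 230) (-62, -23, 111) (-62, -20, 110) (-62, -17, 112) (-62, -14, 111) (-62, -8, 112) (-62, 22, 104) (-61, -11, 109) (-61, -5, 107) (-61, -2, 111) (-61, 1, 111) (-61, 4, 111) (-61, 7, 112) (-61, 14, 114) (-61, 19, 49) (-61, 20, 114) (-61, 26, 232) (-61, 29, 232) (-60, -29, 111) (-60, -28, 52) (-60, -22, 116) (-60, 10, 108) (-60, 16, 108) (-60, 22, 109) (-60, 26, 111) (-59, -26, 109) (-59, -20, 111) (-59, -17, 108) (-59, -14, 110) (-58, -8, 109) (-58, -5, 112) (-58, 14, 115) (-58, 29, 235)
```

Emit:
drive_tool:
  commands:
    - [[0, 0, 0.05, 0], [-0.01, -0.04, 0.075, 0], [-0.03, -0.08, 0.075, 0], [-0.0475, -0.123, 0.075, 0], [-0.0475, -0.123, 0.075, 0]]
  fingers: 0.31

```text
clock: 28.92
ee_pos: [0.4931, -0.0008, 0.2008]
ee_rot: [[-0.998, -0.071, -0.0], [-0.071, 0.998, -0.0], [0.0, -0.0, -1.0]]
contact_force: [0.6, 0.2, -0.2]
width: 0.0272
grip_force: 0.0
```

Emit:
drive_tool:
  commands:
    - [[0, 0, -0.03, 0], [0, 0, -0.05, 0], [0, 0, -0.065, 0], [0, 0, -0.08, 0], [0, 0, -0.095, 0]]

```text
clock: 29.55
ee_pos: [0.4946, 0.0015, 0.1052]
ee_rot: [[-0.997, -0.074, 0.001], [-0.074, 0.997, 0.0], [-0.001, 0.0, -1.0]]
contact_force: [0.1, 0.6, 1.6]
width: 0.0272
grip_force: 1.0
```

Now down past the staple and then push back.

Emit:
drive_tool:
  commands:
    - [[0, 0.0005, -0.015, 0], [0, 0.0005, -0.03, 0], [0, 0.0005, -0.038, 0], [0, 0.0005, -0.038, 0], [0.006, 0.001, -0.038, 0]]

```text
clock: 30.18
ee_pos: [0.4997, 0.0022, 0.0675]
ee_rot: [[-0.997, -0.074, -0.001], [-0.074, 0.997, -0.0], [0.001, 0.0, -1.0]]
contact_force: [-1.0, -0.6, -0.2]
width: 0.0274
grip_force: 0.6
```

Emit:
drive_tool:
  commands:
    - [[0.003, 0, 0, 0], [0.006, 0.0005, 0, 0], [0.009, 0.0005, 0, 0], [0.011, 0.001, 0, 0], [0.011, 0.001, 0, 0]]

```text
clock: 30.8
ee_pos: [0.5105, 0.0028, 0.0674]
ee_rot: [[-0.997, -0.074, -0.002], [-0.074, 0.997, -0.001], [0.002, -0.001, -1.0]]
contact_force: [-3.9, -3.1, 1.4]
width: 0.0273
grip_force: 2.3
```

Emit:
drive_tool:
  commands:
    - [[0.001, 0, 0, 0], [0.001, 0, 0, 0], [-0.01, -0.001, 0, 0], [-0.03, -0.002, 0, 0], [-0.06, -0.004, 0, 0]]

```text
clock: 31.42
ee_pos: [0.4519, -0.0004, 0.0684]
ee_rot: [[-0.997, -0.074, 0.003], [-0.074, 0.997, 0.001], [-0.003, 0.0, -1.0]]
contact_force: [-0.3, 0.4, 0.3]
width: 0.0274
grip_force: 0.0
```

Emit:
drive_tool:
  commands:
    - [[0, 0.05, 0.06, 0], [0, 0.1, 0.12, 0], [0, 0.15, 0.13, 0], [0, 0.2, 0.13, 0], [0, 0.2, 0.13, 0]]
  fingers: 1

```text
clock: 32.05
ee_pos: [0.4516, 0.2036, 0.1996]
ee_rot: [[-0.997, -0.08, 0.004], [-0.08, 0.997, 0.004], [-0.004, 0.003, -1.0]]
contact_force: [-0.6, -0.2, -0.0]
width: 0.0749
grip_force: 0.0
```

```bash
python3 hasp.py|tail -1; cat > pin.py <<'E'
from h import *
for n in("top","side"):
    c=cam(n);hs=cv2.cvtColor(c["image"],cv2.COLOR_RGB2HSV);Wc=cloud(c)
    rg=(abs(Wc[...,0]-.42)<.09)&(abs(Wc[...,1]+.16)<.12)
    rd=rg&(hs[...,1]>130)&((hs[...,0]<9)|(hs[...,0]>171))
    v,u=np.nonzero(rd);p=np.array([ray(c,a,d,.01)[:2] for a,d in zip(u,v)])*1000
    print("grip",p.mean(0),cv2.minAreaRect(p.astype(np.float32)))
    sh=rg&~rd&(hs[...,0]>95)&(hs[...,0]<135)&(hs[...,1]>15)
    v,u=np.nonzero(sh);p=np.array([ray(c,a,d,.008)[:2] for a,d in zip(u,v)])*1000
    print("shaft",len(p),p.mean(0),cv2.fitLine(p.astype(np.float32),cv2.DIST_HUBER,0,.01,.01).ravel())
E
python3 pin.py
python3 - <<'E'
from h import *
c=cam("side");save(c,"hasp1",(320,130,500,310),3.3)
E
```

```text
(-88, 1, 78) (-87, -6, 69) (-87, -3, 71) (-87, 4, 75) (-87, 7, 75) (-86, -8, 87) (-86, -5, 85) (-86, -2, 87) (-86, 1, 89) (-86, 10, 73) (-85, 4, 87) (-85, 8, 89) (-85, 10, 86) (-83, -8, 88) (-83, -5, 85) (-82, -2, 84) (-82, 1, 82) (-82, 4, 87) (-82, 7, 85) (-82, 10, 89) (-80, -8, 85) (-80, -5, 88) (-80, -2, 92) (-80, 4, 92) (-80, 7, 92) (-79, 1, 88) (-79, 10, 88) (-77, -9, 85) (-77, -5, 87) (-77, -2, 92) (-76, 1, 88) (-76, 4, 88) (-76, 7, 85) (-76, 10, 87) (-74, -9, 88) (-73, -6, 83) (-73, -2, 88) (-73, 1, 87) (-73, 4, 89) (-72, 6, 83) (-72, 9, 84) (-71, -9, 87) (-71, 7, 94) (-70, -6, 87) (-70, -3, 85) (-70, 0, 86) (-70, 3, 88) (-69, 9, 85) (-68, 0, 91) (-68, 7, 94) (-67, -9, 84) (-67, -6, 87) (-67, -3, 83) (-67, 3, 90) (-67, 9, 88) (-65, -23, 106) (-65, -20, 110) (-65, -17, 111) (-65, -14, 108) (-65, -9, 91) (-65, 0, 93) (-64, -21, 59) (-64, -17, 62) (-64, -15, 59) (-64, -11, 107) (-64, -6, 87) (-64, -5, 110) (-64, 1, 106) (-64, 3, 89) (-64, 8, 111) (-64, 19, 48) (-64, 23, 51) (-63, -29, 44) (-63, -29, 110) (-63, -23, 112) (-63, -14, 73) (-63, -8, 100) (-63, -4, 82) (-63, -2, 103) (
[... 608 characters left out ...]
, 11, 62) (-60, 16, 110) (-60, 19, 109) (-60, 22, 48) (-60, 22, 108) (-60, 26, 112) (-60, 29, 111) (-59, -20, 110) (-59, -17, 114) (-59, -14, 110) (-59, -11, 111) (-59, -5, 115) (-58, -2, 112) (-58, 4, 112) (-58, 7, 113) grip [ 412.70042482 -190.9405518 ] ((412.5399475097656, -190.9033966064453), (55.67445755004883, 10.664105415344238), 14.461352348327637)
shaft 39 [ 441.61805527 -150.14457497] [ 2.2764263e-01 -9.7374475e-01  4.4111017e+02 -1.4743025e+02]
grip [ 412.08487382 -192.51047783] ((412.6834411621094, -192.53378295898438), (57.026554107666016, 10.452800750732422), 14.073299407958984)
shaft 81 [ 442.10303584 -151.58621848] [ 2.3520093e-01 -9.7194678e-01  4.4177103e+02 -1.4987410e+02]
```

View pics/hasp1.png

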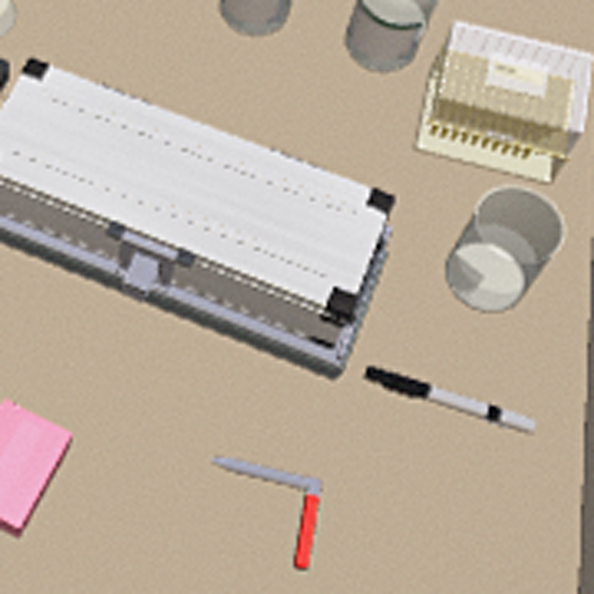

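The hasp is down with the staple at crop (143,268) poking through its slot. The pin lies undisturbed, shaft (215–315, 460–487) and grip (306,530).

Emit:
drive_tool:
  commands:
    - [[-0.005, -0.06, 0, 0.03], [-0.012, -0.12, 0, 0.06], [-0.018, -0.18, 0, 0.09], [-0.024, -0.24, 0, 0.12], [-0.03, -0.3, 0, 0.15]]

```text
clock: 32.88
ee_pos: [0.4197, -0.1039, 0.1974]
ee_rot: [[-0.975, -0.221, 0.0], [-0.221, 0.975, -0.0], [-0.0, -0.0, -1.0]]
contact_force: [0.8, 1.0, 0.1]
width: 0.0883
grip_force: 0.0
```

Emit:
drive_tool:
  commands:
    - [[-0.005, -0.05, 0, 0.017], [-0.0085, -0.0915, -0.03, 0.017], [-0.0085, -0.0915, -0.09, 0.017], [-0.0085, -0.0915, -0.12, 0.017], [-0.0085, -0.0915, -0.12, 0.017]]

```text
clock: 33.5
ee_pos: [0.4088, -0.1921, 0.0747]
ee_rot: [[-0.972, -0.236, -0.006], [-0.236, 0.972, 0.003], [0.005, 0.005, -1.0]]
contact_force: [0.3, -0.1, 0.3]
width: 0.0878
grip_force: 0.0
```

```bash
python3 - <<'E'
from h import *
st()
E
python3 pin.py
```

```text
{'clock': 33.5, 'ee_pos': [0.4088, -0.1921, 0.0747], 'contact_force': [0.3086, -0.1154, 0.313], 'width': 0.0878, 'grip_force': 0.0, 'joint_positions': [-0.4943, 0.0146, 2.2174, -0.0, 0.9169, -2.3031]}
grip [ 413.22179459 -190.67747583] ((412.7954406738281, -190.6148681640625), (30.103185653686523, 10.244416236877441), 13.552201271057129)
shaft 104 [ 413.2875119  -187.15468315] [ 2.9194960e-01  9.5643371e-01  4.1850266e+02 -1.8269855e+02]
grip [ 412.35466544 -192.58155726] ((413.0030517578125, -192.4536895751953), (57.685630798339844, 10.452795028686523), 14.073263168334961)
shaft 290 [ 493.30786648 -245.80512524] [   0.5765586   -0.8170558  479.7913    -224.92892  ]
```

Emit:
drive_tool:
  commands:
    - [[0, 0, -0.04, 0], [0, 0, -0.065, 0], [0, 0, -0.075, 0], [0, 0, -0.075, 0]]

```text
clock: 34.1
ee_pos: [0.4134, -0.1927, 0.0036]
ee_rot: [[-0.971, -0.239, 0.001], [-0.239, 0.971, -0.001], [-0.001, -0.001, -1.0]]
contact_force: [-0.3, -0.9, -0.3]
width: 0.0882
grip_force: 0.0
```

Emit:
drive_tool:
  commands:
    - [[0, 0, 0, 0], [0, 0, 0, 0], [0, 0, 0, 0], [0, 0, 0, 0], [0, 0, 0, 0]]
  fingers: 0

```text
clock: 34.72
ee_pos: [0.4126, -0.1923, 0.0027]
ee_rot: [[-0.971, -0.239, -0.0], [-0.239, 0.971, 0.0], [0.0, 0.0, -1.0]]
contact_force: [-0.6, 0.4, 0.3]
width: 0.04
grip_force: 0.0
```

Emit:
drive_tool:
  commands:
    - [[0, 0, 0, 0], [0, 0, 0, 0], [0, 0, 0, 0], [0, 0, 0, 0], [0, 0, 0, 0]]

```text
clock: 35.35
ee_pos: [0.4126, -0.1923, 0.0027]
ee_rot: [[-0.971, -0.239, -0.0], [-0.239, 0.971, 0.0], [0.0, 0.0, -1.0]]
contact_force: [0.9, -1.1, -0.2]
width: 0.0094
grip_force: 35.0
```

Emit:
drive_tool:
  commands:
    - [[0, 0, 0.04, 0], [0, 0, 0.08, 0], [0.01, 0.02, 0.096, -0.06], [0.03, 0.05, 0.096, -0.12], [0.042, 0.087, 0.096, -0.166]]

```text
clock: 35.98
ee_pos: [0.4558, -0.1049, 0.0995]
ee_rot: [[-0.997, -0.072, 0.002], [-0.072, 0.997, -0.001], [-0.002, -0.001, -1.0]]
contact_force: [0.6, -0.4, 0.0]
width: 0.0094
grip_force: 35.0
```

Emit:
drive_tool:
  commands:
    - [[0, 0, -0.01, 0], [0, 0, -0.0195, 0], [0, 0, -0.0255, 0], [0, 0, -0.0255, 0]]

```text
clock: 36.48
ee_pos: [0.4536, -0.1058, 0.0722]
ee_rot: [[-0.997, -0.074, -0.002], [-0.074, 0.997, 0.0], [0.002, 0.001, -1.0]]
contact_force: [0.8, 0.4, 0.3]
width: 0.0094
grip_force: 35.0
```

```bash
cat > pin2.py <<'E'
from h import *
import sys
a=.0735;o=np.array([.5838,.0087]);R=np.array([[np.cos(a),-np.sin(a)],[np.sin(a),np.cos(a)]])
s0=st();print("tcp chest",((s0["ee_pos"][:2]-o)@R*1000).round(1))
for n in("top","side"):
    c=cam(n);W=cloud(c);q=(W[...,:2]-o)@R*1000;z=W[...,2]*1000
    m=(q[...,0]>-110)&(q[...,0]<-50)&(q[...,1]>-130)&(q[...,1]<-14)&(z>62)&(z<100)&(q[...,0]<-64)
    v,u=np.nonzero(m);print(n,len(u))
    P=np.array([ray(c,x,y,.0768)[:2] for x,y in zip(u,v)])
    P=(P-o)@R*1000
    for lo in range(-130,-10,15):
        k=(P[:,1]>lo)&(P[:,1]<lo+15)
        if k.any(): print(lo,k.sum(),"x",P[k,0].mean().round(1),P[k,0].min().round(1),P[k,0].max().round(1),"ymax",P[k,1].max().round(1),"z",np.median(z[m][k]).round(1))
    if n=="side": save(c,sys.argv[1],(320,130,500,310),3.3)
E
python3 pin2.py pin1
```

```text
{'clock': 36.475, 'ee_pos': [0.4536, -0.1058, 0.0722], 'contact_force': [0.7571, 0.3655, 0.3034], 'width': 0.0094, 'grip_force': 34.9973, 'joint_positions': [-0.2826, 0.0419, 2.1948, -0.0002, 0.9069, -1.9273]}
tcp chest [-138.2 -104.7]
top 25
-85 7 x -97.3 -100.9 -94.4 ymax -70.0 z 78.0
-70 14 x -97.4 -100.6 -93.7 ymax -57.2 z 77.9
-55 4 x -96.6 -99.7 -93.5 ymax -51.3 z 79.8
side 18
-70 7 x -99.5 -101.8 -96.2 ymax -56.0 z 79.4
-55 11 x -98.4 -101.5 -94.6 ymax -44.7 z 78.5
```

View pics/pin1.png

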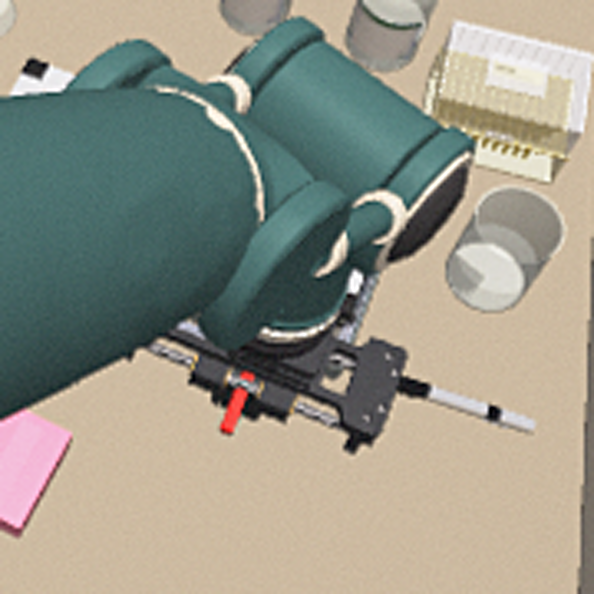

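Emit:
drive_tool:
  commands:
    - [[0.008, 0.0006, 0.001, 0], [0.015, 0.0011, 0.001, 0], [0.021, 0.0016, 0.001, 0], [0.021, 0.0016, 0.001, 0], [0.021, 0.0016, 0.001, 0]]

```text
clock: 37.2
ee_pos: [0.4755, -0.1035, 0.0741]
ee_rot: [[-0.997, -0.075, -0.0], [-0.075, 0.997, 0.0], [0.0, 0.0, -1.0]]
contact_force: [0.2, 0.7, -0.4]
width: 0.0094
grip_force: 35.0
```

```bash
python3 pin2.py pin1b; python3 - <<'E'
from h import *
c=cam("top");save(c,"pin1t",(300,160,440,265),5)
E
```

```text
{'clock': 37.2, 'ee_pos': [0.4755, -0.1035, 0.0741], 'contact_force': [0.1744, 0.73, -0.3564], 'width': 0.0094, 'grip_force': 34.9973, 'joint_positions': [-0.2656, 0.0772, 2.1529, -0.0, 0.912, -1.9118]}
tcp chest [-116.2 -104. ]
top 24
-85 5 x -75.2 -78.9 -72.6 ymax -71.1 z 81.2
-70 15 x -75.2 -78.7 -71.8 ymax -55.7 z 80.6
-55 4 x -73.9 -77.8 -71.5 ymax -49.9 z 78.9
side 26
-115 9 x -96.7 -107.6 -91.6 ymax -100.4 z 80.0
-70 7 x -75.2 -77.2 -73.4 ymax -55.8 z 81.8
-55 8 x -74.8 -76.7 -72.9 ymax -42.3 z 79.3
-40 2 x -76.2 -76.7 -75.6 ymax -37.7 z 79.8
```

View pics/pin1t.png

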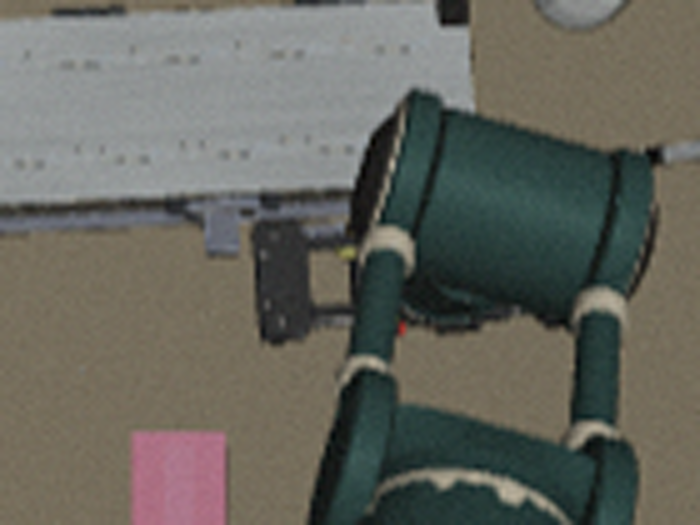

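The shaft lies along the chest front, level with the staple (crop (222,230)) and pointing at it, partly hidden by the gripper plate at (283,280).

Emit:
drive_tool:
  commands:
    - [[-0.0006, 0.008, 0, 0], [-0.0012, 0.016, 0, 0], [-0.0018, 0.024, 0, 0], [-0.0023, 0.032, 0, 0], [-0.0029, 0.04, 0, 0]]

```text
clock: 37.98
ee_pos: [0.4727, -0.063, 0.0742]
ee_rot: [[-0.997, -0.075, 0.0], [-0.075, 0.997, -0.0], [-0.0, -0.0, -1.0]]
contact_force: [0.6, -0.1, -1.0]
width: 0.0097
grip_force: 35.0
```

Emit:
drive_tool:
  commands:
    - [[-0.0006, 0.008, 0, 0], [-0.0012, 0.016, 0, 0], [-0.0018, 0.024, 0, 0], [-0.0023, 0.032, 0, 0], [-0.0032, 0.043, 0, 0]]

```text
clock: 38.6
ee_pos: [0.4696, -0.0201, 0.0742]
ee_rot: [[-0.997, -0.075, 0.0], [-0.075, 0.997, -0.0], [-0.0, -0.0, -1.0]]
contact_force: [-1.1, 0.2, -0.6]
width: 0.0098
grip_force: 35.0
```

```bash
python3 - <<'E'
from h import *
a=.0735;o=np.array([.5838,.0087]);R=np.array([[np.cos(a),-np.sin(a)],[np.sin(a),np.cos(a)]])
s0=st();print("tcp chest",((s0["ee_pos"][:2]-o)@R*1000).round(1))
for n in("top","side"):
    c=cam(n);W=cloud(c);q=(W[...,:2]-o)@R*1000;z=W[...,2]*1000
    m=(q[...,0]>-100)&(q[...,0]<-66)&(abs(q[...,1])<90)&(z>62)&(z<100)
    print(n,sorted([(int(y),int(x),int(h)) for x,y,h in np.c_[q[m],z[m]]])[-25:])
E
```

```text
{'clock': 38.6, 'ee_pos': [0.4696, -0.0201, 0.0742], 'contact_force': [-1.0712, 0.1833, -0.6135], 'width': 0.0098, 'grip_force': 34.997, 'joint_positions': [-0.0959, 0.0455, 2.1865, 0.0, 0.9095, -1.7416]}
tcp chest [-116.   -20.4]
top [(31, -73, 81), (33, -73, 76), (34, -76, 82), (37, -76, 83), (37, -73, 78), (40, -73, 80)]
side [(-20, -95, 79), (-19, -94, 82), (-18, -99, 84), (-17, -95, 81), (27, -79, 82), (29, -75, 80), (30, -78, 80), (31, -76, 80), (34, -77, 79), (35, -74, 80), (36, -78, 80), (37, -75, 80), (40, -76, 79), (41, -79, 83), (43, -74, 79), (44, -78, 79), (45, -76, 80), (48, -76, 79), (50, -78, 80), (54, -75, 78), (56, -76, 77)]
```

The tip shows at chest y ≈ 58 mm, beyond the staple. Release.

Emit:
drive_tool:
  commands:
    - [[0, 0, 0, 0], [0, 0, 0, 0], [0, 0, 0, 0], [0, 0, 0, 0], [0, 0, 0, 0]]
  fingers: 0.6

```text
clock: 39.33
ee_pos: [0.4696, -0.0208, 0.0742]
ee_rot: [[-0.997, -0.075, -0.0], [-0.075, 0.997, -0.0], [0.0, -0.0, -1.0]]
contact_force: [-0.4, -0.4, 0.8]
width: 0.0524
grip_force: 0.0
```

Emit:
drive_tool:
  commands:
    - [[0, 0, 0.03, 0], [0, 0, 0.08, 0], [0, 0, 0.13, 0], [0, 0.05, 0.15, 0], [0, 0.1, 0.15, 0]]

```text
clock: 39.95
ee_pos: [0.4714, 0.0801, 0.2273]
ee_rot: [[-0.997, -0.073, 0.006], [-0.073, 0.997, 0.001], [-0.006, 0.0, -1.0]]
contact_force: [0.4, 0.7, -1.2]
width: 0.0531
grip_force: 0.0
```

Emit:
drive_tool:
  commands:
    - [[0, 0.06, 0, 0], [0, 0.12, 0, 0], [0, 0.18, 0, 0], [0, 0.2, 0, 0], [0, 0.2, 0, 0]]

```text
clock: 40.58
ee_pos: [0.4693, 0.2799, 0.2239]
ee_rot: [[-0.997, -0.077, -0.001], [-0.077, 0.997, -0.001], [0.001, -0.001, -1.0]]
contact_force: [0.3, 0.0, 0.1]
width: 0.0528
grip_force: 0.0
```

```bash
python3 - <<'E'
from h import *
a=.0735;o=np.array([.5838,.0087]);R=np.array([[np.cos(a),-np.sin(a)],[np.sin(a),np.cos(a)]])
st();c=cam("side");save(c,"end",(250,110,470,310),2.9)
c=cam("top");W=cloud(c);q=(W[...,:2]-o)@R*1000;z=W[...,2]*1000
m=(q[...,0]>-110)&(q[...,0]<-66)&(abs(q[...,1])<90)&(z>15)&(z<100)
print(sorted([(int(y),int(x),int(h)) for x,y,h in np.c_[q[m],z[m]]]))
m=(abs(q[...,0])<50)&(abs(q[...,1])<140);print("lid",np.nanmedian(z[m]))
E
```

```text
{'clock': 40.575, 'ee_pos': [0.4693, 0.2799, 0.2239], 'contact_force': [0.2841, 0.0098, 0.0547], 'width': 0.0528, 'grip_force': 0.0, 'joint_positions': [0.4925, 0.0317, 1.8965, -0.0005, 1.2143, -1.1556]}
[(-22, -88, 20), (-22, -83, 56), (-22, -72, 75), (-21, -86, 34), (-21, -81, 71), (-21, -79, 77), (-21, -76, 81), (-20, -84, 47), (-19, -87, 17), (-19, -83, 64), (-18, -86, 33), (-18, -81, 69), (-18, -79, 76), (-18, -76, 80), (-18, -73, 83), (-17, -84, 46), (-16, -87, 17), (-16, -83, 60), (-15, -85, 31), (-15, -80, 68), (-15, -79, 78), (-15, -75, 75), (-15, -72, 78), (-14, -84, 44), (-14, -81, 47), (-14, -78, 49), (-12, -78, 77), (-12, -75, 72), (-12, -72, 79), (-8, -82, 84), (-8, -80, 89), (-8, -76, 86), (-8, -73, 84), (-8, -70, 88), (-8, -68, 92), (-7, -86, 88), (-5, -87, 76), (-5, -79, 84), (-5, -76, 87), (-5, -73, 86), (-5, -70, 91), (-5, -68, 91), (-4, -85, 85), (-4, -82, 87), (-2, -86, 71), (-2, -85, 82), (-2, -79, 86), (-2, -76, 84), (-2, -73, 85), (-2, -70, 88), (-2, -67, 88), (-1, -82, 89), (0, -87, 74), (0, -76, 88), (0, -73, 86), (0, -70, 90), (0, -67, 87), (1, -85, 89), (1
[... 379 characters left out ...]
), (12, -80, 76), (12, -77, 78), (12, -74, 76), (14, -70, 71), (15, -80, 76), (15, -77, 76), (15, -73, 75), (18, -79, 73), (18, -77, 80), (18, -74, 79), (21, -79, 76), (21, -76, 74), (21, -73, 74), (24, -79, 74), (24, -73, 77), (25, -77, 81), (27, -79, 74), (27, -76, 76), (27, -73, 76), (31, -79, 75), (31, -76, 81), (31, -73, 81), (33, -73, 78), (34, -79, 77), (34, -76, 80), (37, -78, 75), (37, -76, 77), (37, -73, 77), (40, -79, 77), (40, -76, 80), (40, -73, 78), (43, -78, 74), (43, -76, 82), (43, -72, 76), (46, -78, 76), (46, -74, 70), (46, -72, 78), (49, -78, 77), (49, -75, 78), (49, -72, 78), (52, -75, 77), (52, -71, 74), (55, -75, 80), (55, -71, 72), (58, -74, 73)]
lid 112.63012838429123
```

View pics/end.png

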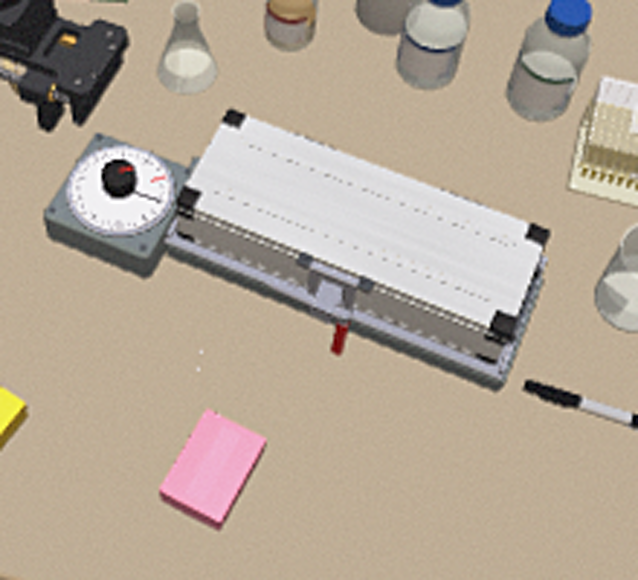

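The lid is shut, the hasp is down and the pin hangs in the staple: grip at crop (340,338), shaft tip at chest y ≈ 58 mm. The gripper is clear at the upper left, so I'm handing in.

```bash
python3 -c "
from plant import manip;print(manip.close_job())"
```

```text
the job is handed in; nothing more can be done
None
```

I handed the job in: the scale is tared, all three lilac boxes lie flat in the closed chest, the hasp is down, and the pin is through the staple with about 48 mm of its point showing on the far side.

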